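# Load the dish reader: trip its switch, pin the carrier, pile dishes, start

## Task

Load the dish reader: slide the carrier fully home along its guides, so that it swings the limit switch's roller arm over and trips it, lock it there with the red-knobbed pin, pushed fully down through the bridge and the carrier, stack every agar dish, lid up, in one straight pile centred on the carrier's blue ring, and set the steel weight squarely on top. Once all of that is in place, tip the black wobble stick on the yellow box well over sideways to trip it, and let it spring back; it must not be tripped while the carrier is unpinned. Leave everything else on the bench alone.

Things in the scene. Friction and masses are not known exactly. Their poses are not given: they have to be found in the camera images.
- dock: Fixed loading deck of a white dish reader (housing 85 mm high at x +140 to +310, a ledge at 30 mm before it); place, yaw vary. Origin on the bench. Deck 155 by 350 mm (y -160 to +190), top 16 mm up; two rails, top at 30 mm, let the carrier slide only along y (1.5 mm play each side). Steel bridge 72 by 40 mm at y +150, underside 33, top 47 mm up; its cheeks stop the carrier at y +130
- bridge_hole (a point): Centre of the 14 mm hole in the bridge, at the bridge's top face, 47 mm above the bench. An equal hole is right below in the deck, and with the carrier home the hole of its tongue lies between them
- carrier: Aluminium plate 120 (x) by 160 (y) by 14 mm, 0.7 kg, loose, axes as the dock's, origin at the centre of its underside. Home is dock x 0, y +50; it starts 50 to 90 mm short, towards -y. At +y a tongue with a 14 mm hole (carrier y +100) slides under the bridge; the steel dog (30 by 12, 30 mm high) at its +x +y corner meets the roller 27 mm before home. Friction holds it against the switch's spring
- handle (a point): Middle of the carrier's blue upright handle: 60 (carrier x) by 12 mm (carrier y), standing 45 mm above the plate; this point is 14 mm below its top, 61 mm above the bench. It can be pinched along carrier y and pushed or pulled
- pad (a point): Centre of the blue ring (70 mm across) printed on the carrier's top face, 30 mm above the bench: where the pile of dishes stands. Handle 66 mm from it towards -y, dog 81 mm away towards +y, +x
- roller_lever (a joint): Angle of the limit switch's roller arm, rad: 0 at rest (arm pointing to the dock's -x), grows as the roller is swung towards the dock's +y; about 0.6 with the carrier home; trips at 0.42; weak return spring (1 to 2 N at the roller)
- roller (a point): Centre of the red roller (18 mm across, 16 mm high) at the end of the 48 mm arm of the grey limit switch, which stands on the deck's far side
- pin_block: Grey block 60 by 60 by 47 mm, fixed, with a 14 mm hole through its centre in which the lock pin is parked; its place varies. Origin on the bench under its centre
- lock_pin: Loose lock pin, 90 g, standing in the pin block. Origin at its tip, z towards its head: steel shank 11 mm across and 44 long with a tapered nose, flange 30 across (z 44 to 48), red round knob 26 across (z 48 to 84). When seated, in the block or in the bridge, its flange lies on the top face and its tip is 3 mm above the bench
- stick: Wobble stick: a steel rod with a black ball, standing upright on a fixed yellow box (64 by 64 mm, 58 high, on an 80 mm foot; place and yaw vary). It can be tipped to any side and springs back. Origin at its pivot, 66 mm above the bench; z along the rod. It trips when tipped 0.30 rad or more from upright (about 4 N at the ball); end stops at 0.6 rad
- stick_tip (a point): Centre of the black ball (26 mm across) on the wobble stick, 112 mm from the pivot, 178 mm above the bench when upright
- weight: Loose steel follower weight, 300 g: disc 58 mm across and 16 high with an upright black knob on its centre, 20 across, z 16 to 44 mm. Origin at the centre of its underside; stands on the bench at first
- dish1: Closed dish of red agar, round, 60 mm across and 15 high, 35 g, lying lid up on the bench; origin at the centre of its underside, z up through the lid. The dishes are alike; three to five of them are there
- dish2: Closed dish of red agar, round, 60 mm across and 15 high, 35 g, lying lid up on the bench; origin at the centre of its underside, z up through the lid. The dishes are alike; three to five of them are there
- dish3: Closed dish of red agar, round, 60 mm across and 15 high, 35 g, lying lid up on the bench; origin at the centre of its underside, z up through the lid. The dishes are alike; three to five of them are there
- dish4: Closed dish of red agar, round, 60 mm across and 15 high, 35 g, lying lid up on the bench; origin at the centre of its underside, z up through the lid. The dishes are alike; three to five of them are there
- dish5: Closed dish of red agar, round, 60 mm across and 15 high, 35 g, lying lid up on the bench; origin at the centre of its underside, z up through the lid. The dishes are alike; three to five of them are there
- tube_rack: Blue rack of red-capped blood tubes, 70 by 170 by 100 mm high; a bystander to be left alone. Origin at the centre of its underside
- reagent_bottle: White bottle with blue cap, 60 across, 130 high; a bystander to be left alone. Origin at the centre of its underside
- rotor_cup: Empty blue centrifuge cup, 64 across, 85 high; a bystander to be left alone. Origin at the centre of its underside
- specimen_jar: Straw-coloured specimen jar with yellow cap, 56 across, 60 high; a bystander to be left alone. Origin at the centre of its underside
- timer: White timer, 70 by 50 by 18 mm; a bystander to be left alone. Origin at the centre of its underside
- swab_tray: Flat steel tray, 100 by 160 by 30 mm; a bystander to be left alone. Origin at the centre of its underside
- pipette: Pipette lying on the bench, 230 long; a bystander to be left alone. Origin at the centre of its underside
Not all that is in view belongs to the job. Leave any purple or turquoise look-alike of the dish4 alone.

How it is judged:
On the way, in this order (a step that is already met when the one before it is completed fails the run):
1. the carrier is pushed home and holds the limit switch's roller arm tripped (value of joint roller_lever above 0.42 rad and y of carrier in the frame of dock above 0.045 m), for 0.2 s.
2. the carrier is pinned with the switch still tripped, every dish is in the pile on the ring and the weight is on top (all of step 1 and z of lock_pin in the frame of dock below 0.009 m and horizontal distance between lock_pin and bridge_hole below 0.006 m and angle between lock_pin's own z axis and vertical below 0.15 rad and horizontal distance between each of dish1, dish2, dish3, dish4, dish5, weight and pad below 0.007 m and angle between each of dish1, dish2, dish3, dish4, dish5, weight's own z axis and vertical below 0.06 rad and z of dish1 in the frame of pad between -0.003 and 0.064 m and z of dish2 in the frame of pad between -0.003 and 0.064 m and z of dish3 in the frame of pad between -0.003 and 0.064 m and z of dish4 in the frame of pad between -0.003 and 0.064 m and z of dish5 in the frame of pad between -0.003 and 0.064 m and z of weight in the frame of dish1 above 0.01 m and z of weight in the frame of dish2 above 0.01 m and z of weight in the frame of dish3 above 0.01 m and z of weight in the frame of dish4 above 0.01 m and z of weight in the frame of dish5 above 0.01 m and contact force between the fingers and anything else below 0.1 N), for 0.3 s.
3. the wobble stick is tipped until it trips (angle between stick's own z axis and vertical above 0.3 rad), for 0.1 s.
At the end, for the whole second after the job is handed in: Carrier home (dock y over 45 mm), roller arm past 0.42 rad; pin upright in the bridge hole, tip within 9 mm of the bench; every dish, and the weight on top, level (0.06 rad) in one pile within 7 mm of the ring's centre; wobble stick upright again (0.08 rad); all at rest (all of step 1 and z of lock_pin in the frame of dock below 0.009 m and horizontal distance between lock_pin and bridge_hole below 0.006 m and angle between lock_pin's own z axis and vertical below 0.15 rad and horizontal distance between each of dish1, dish2, dish3, dish4, dish5, weight and pad below 0.007 m and angle between each of dish1, dish2, dish3, dish4, dish5, weight's own z axis and vertical below 0.06 rad and z of dish1 in the frame of pad between -0.003 and 0.064 m and z of dish2 in the frame of pad between -0.003 and 0.064 m and z of dish3 in the frame of pad between -0.003 and 0.064 m and z of dish4 in the frame of pad between -0.003 and 0.064 m and z of dish5 in the frame of pad between -0.003 and 0.064 m and z of weight in the frame of dish1 above 0.01 m and z of weight in the frame of dish2 above 0.01 m and z of weight in the frame of dish3 above 0.01 m and z of weight in the frame of dish4 above 0.01 m and z of weight in the frame of dish5 above 0.01 m and linear speed of each of dish1, dish2, dish3, dish4, dish5, carrier, lock_pin, weight below 0.02 m/s and angle between stick's own z axis and vertical below 0.08 rad); the robot touches nothing.
It fails at once if the wobble stick is tripped while the carrier is not pinned (angle between stick's own z axis and vertical above 0.3 rad and not (z of lock_pin in the frame of dock below 0.009 m and horizontal distance between lock_pin and bridge_hole below 0.006 m and angle between lock_pin's own z axis and vertical below 0.15 rad)).
It fails at once if a bystander is knocked over or moved more than 4 cm (distance of any of tube_rack, reagent_bottle, rotor_cup, specimen_jar, timer, swab_tray, pipette from where it was at the start of the episode above 0.04 m or angle between any of tube_rack, reagent_bottle, rotor_cup, specimen_jar, timer, swab_tray, pipette's own z axis and vertical above 0.6 rad).
Of dish1, dish2, dish3, dish4, dish5 only 3 to 5 are there at a start; the rules pass over those that are not, and their reading is None.
At some moment in a run one of dish1, dish2, dish3, dish4, dish5 may be knocked a few centimetres aside while the robot is not near it.
It also fails if it takes over 210 s, if anything falls off the work surface, if the arm or the gripper's body presses on something with over 40 N, if the wrist force passes 120 N, or if a joint passes its speed limit or range.

## Robot

A 7-joint arm with a two-finger parallel gripper is mounted at the origin on the work surface. World frame = base frame: x ahead of the robot, y to its left, z up, the work surface at z = 0. Lengths are in m, angles in rad, forces in N, time in s.
With the tool pointing down it reaches from about 0.4 to 0.85 m from the base axis. Payload 10.4 kg.
Tool frame: the origin (TCP) lies on the mounting face of the last link; the fingertips stand 173 mm ahead of it and the grasp point (between the pads) lies 155 mm ahead of it (manip.tip_extent is the distance from the TCP to the fingertips, in m); z points along the fingers, y is the line along which they close (so a half turn about z gives the same grasp; the last joint's range is limited). The gripper opens to 85 mm and grips with 20 to 120 N. Pads are 22 mm wide; open, the fingers measure 114 mm over their backs; the gripper's body (76 mm by 85 mm) begins 54 mm behind the grasp point. The pads swing forward as they close: fully open they stand 13 mm farther back than shut.
Start: joints at [1.248, 0.332, -0.065, 1.46, 0.022, 1.35, -0.088], TCP at [0.185, -0.597, 0.405] pointing down, gripper open.
Joint ranges: [-2.6, 2.6], [-0.5, 2.12], [-1.47, 1.34], [0.16, 2.42], [-1.27, 4.41], [0.06, 2.06], [-2.6, 2.6]. Speed limits (rad/s): [2.22, 2.22, 2.79, 2.79, 3.14, 3.14, 3.14].

## Interface

Orientations are given as a unit quaternion [x, y, z, w].
In Python, from workcell import manip gives the robot as it stands.
- The arm moves only by the tool move_arm, never from a script. Its argument "plan" is one flat list of numbers, 7 for each row, row after row: the turn, a rotation vector about the tool's x, y, z in rad, then the shift along the tool's x, y, z in m, then the finger opening in m, from 0 to 0.0854. In form: [ax, ay, az, dx, dy, dz, gripper, ax, ay, az, dx, dy, dz, gripper, ...]. A call has 1 to 12 rows; each row is the pose to reach, as a shift and turn from the pose commanded when the call began, along the tool's axes at that moment; what a row does not reach only later rows make up. A row lasts 1/8 s, in which the tool goes at most 62.5 mm and 10.7 degrees, less where a joint would pass 70% of its speed; a pose out of reach is approached as far as the arm can. A call with a gripper value outside its range is refused whole. The fingers move at their own pace and stop on an object; "squeeze" is the grip in N (left out, the last holds). Time passes only in rows, so rows that repeat a pose let the fingers close. It gives the time, the measured TCP pose, the force, the opening and the grip force at its end, in the units of the state.
- manip.get_obs(): the state, without advancing time (a new reading comes with each control period).
- manip.camera(name): name is "scene" or "top" or "wrist"; returns a dict with "color" (420x560x3 uint8, red, green, blue), "fx", "fy", "cx", "cy" (pixels), "cam_to_world" (4x4, takes a point from camera to world coordinates); the wrist camera has in their place "mount" (4x4, takes a point from camera to tool coordinates, whose origin is the TCP and whose axes are the flange's). Camera axes: x right, y down, z forward; pixel columns grow to the right and rows downward; lengths in m; the calibration is good to about 2 mm. A picture is of the moment at which its call begins: read the wrist's pose just before it. There is no depth.
- manip.hand_in(): hands the job in; it is judged then, once.
Trained networks look in a picture, given as the dict that the camera call returned (one of the last four; its "shot" number tells which), for a name from the list of things; names that differ only in an ending like _2 or _b are one class to them, and where a whole thing is asked for, a point or a joint stands for the part that bears it (a point fixed in the world has none). Each returns a list of dicts, best first, with "conf" (0 to 1); they miss things now and then, are a little off and sometimes report something else, mostly with a low value. They report only what shows in the picture. A call takes as long as a camera call. They do not tell look-alikes from the thing itself.
- manip.look_for(picture, label): "position" ([x, y, z] in m, in the coordinates of the camera as it stood for that picture, good to about 4 mm: the middle of the surface that is visible of it).
- manip.silhouettes(picture, label): "pixels" (420x560 bool, what is visible of it).
- manip.tip_of(picture, label): "position" ([x, y, z] in m, in the coordinates of the camera as it stood for that picture, good to about 4 mm: a listed point, or the origin of a listed thing).
The state is a dict: "clock": time; "joint_pos": joint angles; "joint_velocities": joint speeds; "tau": joint torques, N m; "position": TCP position; "ee_rot": TCP orientation; "ft_force": force on the tool from outside, world axes, zero at the start; "torque": the same for the moment, N m; "grip_width": opening from 0.0 (shut) to 1.0 (fully open); "grasp_force": force on a finger pad.
Only numpy, scipy, OpenCV 4.12 (cv2) and the standard library are available. Lean on these libraries where they do the work, as an engineer would, in place of code of your own. Each camera call takes 0.05 s, during which the arm holds its last target. There are 200 camera calls.

## Working session

There is one attempt and no reset: what is moved stays moved. The work goes in short steps, Python scripts to look and compute and a tool call to move; the robot and the scene stay as the last step left them, time stands still between calls to the robot, and variables do not carry over. Pictures are saved under pics/ and viewed, at most 14 in all, crops included, and the job is handed in when it is done.

Besides the shell and the picture viewer there is one more tool, called after "Emit:" as name(argument=value, ...), one argument or row to a line, values as JSON. move_arm: Moves the arm, as the interface text tells. Its arguments: {"type":"object","properties":{"plan":{"type":"array","items":{"type":"number"}},"squeeze":{"type":"number"}},"required":["plan"]}

```bash
ls; mkdir -p pics
cat > h.py <<'E'
import numpy as np, cv2
from scipy.spatial.transform import Rotation as R
from workcell import manip
def T(o=None):
    o=o or manip.get_obs(); M=np.eye(4); M[:3,:3]=R.from_quat(o["ee_rot"]).as_matrix(); M[:3,3]=o["position"]; return M
def shot(name):
    M=T() if name=="wrist" else None
    p=manip.camera(name)
    p["W"]=M@np.array(p["mount"]) if name=="wrist" else np.array(p["cam_to_world"])
    return p
def w(p,v): return (p["W"]@np.append(v,1))[:3]
def save(p,f): cv2.imwrite("pics/"+f,cv2.cvtColor(p["color"],cv2.COLOR_RGB2BGR))
def pix(p,X):
    c=np.linalg.inv(p["W"])@np.append(X,1); return c[0]/c[2]*p["fx"]+p["cx"],c[1]/c[2]*p["fy"]+p["cy"]
def ray(p,u,v,z):
    d=p["W"][:3,:3]@np.array([(u-p["cx"])/p["fx"],(v-p["cy"])/p["fy"],1]); o=p["W"][:3,3]
    return o+d*(z-o[2])/d[2]
def rel(target_grasp, yaw=None):
    """shift in tool axes so grasp point (155 ahead) goes to target"""
    M=T(); g=M[:3,3]+M[:3,2]*.155
    return np.round(M[:3,:3].T@(np.array(target_grasp)-g),4)
E
cat > a.py <<'E'
from h import *
np.set_printoptions(precision=4,suppress=True)
o=manip.get_obs(); print(o["position"],o["ee_rot"],o["clock"]); print(T()[:3,:3])
for n in ["top","scene"]:
    p=shot(n); save(p,n+"0.png")
    for l in ["dock","bridge_hole","carrier","handle","pad","roller","pin_block","lock_pin","stick","stick_tip","weight","dish1","tube_rack","reagent_bottle","rotor_cup","specimen_jar","timer","swab_tray","pipette"]:
        for r in manip.tip_of(p,l)[:7]:
            if r["conf"]>.3:
                X=w(p,r["position"]); print(n,l,round(r["conf"],2),X,np.round(pix(p,X)))
E
python3 a.py
```

```text
pics
[ 0.1846 -0.597   0.4039] [ 0.9888  0.1494 -0.0001 -0.0007] 0.0
[[ 0.9554  0.2954 -0.0005]
 [ 0.2954 -0.9554  0.0014]
 [-0.     -0.0015 -1.    ]]
top dock 0.63 [ 0.3999  0.3882 -0.0007] [153. 252.]
top carrier 0.57 [ 0.5991 -0.0306  0.0212] [285. 188.]
top carrier 0.31 [ 0.3684 -0.3211 -0.0017] [378. 262.]
top handle 0.79 [ 0.5926 -0.1052  0.0605] [309. 188.]
top pad 0.71 [ 0.5941 -0.0334  0.0324] [286. 189.]
top roller 0.52 [ 0.6779  0.3044 -0.0016] [182. 166.]
top pin_block 0.86 [0.4327 0.1651 0.0003] [224. 241.]
top lock_pin 0.62 [0.4223 0.1701 0.0052] [222. 244.]
top stick 0.43 [0.5318 0.3359 0.0689] [166. 207.]
top stick_tip 0.53 [0.5314 0.3341 0.1828] [158. 201.]
top weight 0.72 [ 0.409   0.3105 -0.0026] [178. 249.]
top dish1 0.86 [ 0.3364 -0.1102  0.0001] [311. 272.]
top dish1 0.82 [ 0.4497 -0.2251  0.0022] [347. 236.]
top dish1 0.77 [ 0.5496 -0.3058  0.0015] [372. 205.]
top dish1 0.73 [ 0.4529 -0.6199  0.0026] [472. 235.]
top dish1 0.71 [ 0.3467 -0.2068  0.0051] [342. 268.]
top dish1 0.68 [ 0.3688 -0.3204 -0.003 ] [378. 262.]
top dish1 0.59 [ 0.4272 -0.1166  0.0005] [313
[... 2188 characters left out ...]

scene tube_rack 0.6 [ 0.6177 -0.5103 -0.0011] [147. 277.]
scene reagent_bottle 0.83 [ 0.642   0.4587 -0.0013] [411. 222.]
scene reagent_bottle 0.38 [0.5305 0.3341 0.0633] [369. 198.]
scene rotor_cup 0.58 [ 0.6685  0.3044 -0.0024] [378. 234.]
scene specimen_jar 0.73 [ 0.4777 -0.4321 -0.0016] [168. 245.]
scene specimen_jar 0.45 [ 0.371  -0.3192 -0.0009] [196. 221.]
scene timer 0.72 [ 0.5954 -0.0299  0.0143] [285. 238.]
scene timer 0.6 [ 0.402   0.3894 -0.0019] [364. 192.]
scene timer 0.34 [0.6454 0.1216 0.0444] [331. 231.]
scene swab_tray 0.79 [ 0.4472 -0.6185  0.0043] [113. 249.]
scene pipette 0.51 [ 0.4277  0.5673 -0.0082] [404. 189.]
scene pipette 0.42 [ 0.4264  0.1656 -0.0039] [317. 205.]
```

View pics/top0.png

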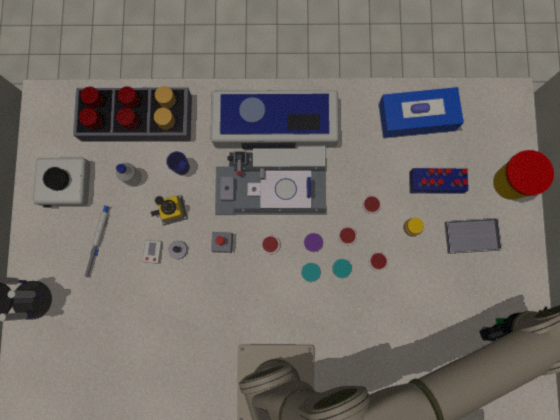

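View pics/scene0.png

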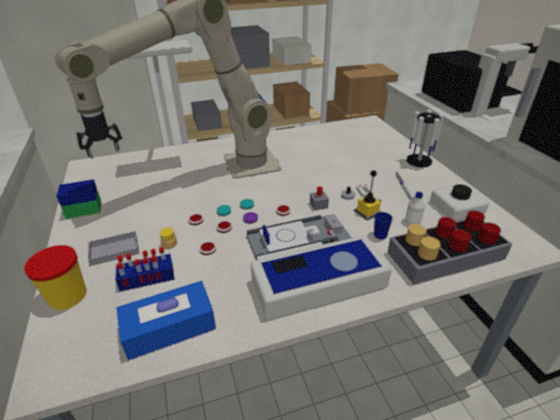

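The views show four red dishes (top pixels 372,204; 348,236; 378,262; 270,244). The purple dish at 313,243 and the turquoise ones at 311,272 and 342,268 are look-alikes. The dock is nearly square to the world axes.

```bash
cat >> h.py <<'E'
np.set_printoptions(precision=4,suppress=True)
def go(x,y,z,psi,M=None):
    M=T() if M is None else M
    c,s=np.cos(psi),np.sin(psi)
    D=np.array([[c,s,0],[s,-c,0],[0,0,-1.]])
    t=np.array([x,y,z])-.155*D[:,2]
    r=R.from_matrix(M[:3,:3].T@D).as_rotvec(); d=M[:3,:3].T@(t-M[:3,3])
    print("turn",np.round(r,3),"shift",np.round(d,4)); N=np.eye(4);N[:3,:3]=D;N[:3,3]=t; return N
E
python3 -c "
from h import *
N=go(.5926,-.1045,.15,0); go(.5926,-.1045,.062,0,N)"
```

```text
turn [ 0.  -0.   0.3] shift [ 0.5353 -0.3501  0.0997]
turn [0. 0. 0.] shift [0.    0.    0.088]
```

Emit:
move_arm(
  plan=[0, 0, 0.15, 0.06, -0.04, 0, 0.085, 0, 0, 0.3, 0.12, -0.08, 0, 0.085, 0, 0, 0.3, 0.18, -0.12, 0, 0.085, 0, 0, 0.3, 0.23, -0.15, 0, 0.085, 0, 0, 0.3, 0.28, -0.185, 0, 0.085, 0, 0, 0.3, 0.33, -0.22, 0, 0.085, 0, 0, 0.3, 0.38, -0.25, 0, 0.085, 0, 0, 0.3, 0.43, -0.28, 0.02, 0.085, 0, 0, 0.3, 0.48, -0.315, 0.04, 0.085, 0, 0, 0.3, 0.535, -0.35, 0.07, 0.085, 0, 0, 0.3, 0.535, -0.35, 0.1, 0.085, 0, 0, 0.3, 0.535, -0.35, 0.1, 0.085],
)

```text
clock: 3.5
position: [0.5922, -0.1024, 0.3014]
ee_rot: [1.0, 0.002, -0.003, -0.001]
ft_force: [-0.8, -0.4, 0.3]
grip_width: 0.996
grasp_force: 0.0
```

```bash
cat > look.py <<'E'
from h import *
import sys
p=shot(sys.argv[1])
if sys.argv[2]!="-": save(p,sys.argv[2])
o=manip.get_obs(); print("t",o["clock"],"pos",np.array(o["position"]),"psi",np.arctan2(T()[1,0],T()[0,0]),"j",np.array(o["joint_pos"]),"F",np.array(o["ft_force"]))
for l in sys.argv[3:]:
    for r in manip.tip_of(p,l)[:6]:
        if r["conf"]>.35: X=w(p,r["position"]); print(l,round(r["conf"],2),X,np.round(pix(p,X)))
E
python3 look.py wrist w1.png handle pad carrier bridge_hole dish1; python3 -c "
from h import *
go(.5926,-.1045,.062,0)"
```

```text
t 3.55 pos [ 0.5923 -0.1042  0.3036] psi 0.001336535394910631 j [ 0.4576  0.393  -0.4473  1.6294  0.1808  1.1631 -1.6018] F [-0.3017 -0.3161  0.2613]
handle 0.88 [ 0.5984 -0.1047  0.0574] [283. 213.]
pad 0.62 [ 0.5963 -0.0278  0.026 ] [181. 202.]
carrier 0.85 [ 0.5951 -0.0277  0.0142] [185. 199.]
dish1 0.93 [ 0.4287 -0.117  -0.0021] [294. 355.]
dish1 0.84 [ 0.5487 -0.3031 -0.0031] [507. 245.]
dish1 0.57 [0.4196 0.0157 0.0006] [160. 364.]
dish1 0.47 [ 0.369  -0.32   -0.0019] [487. 402.]
turn [ 0.001 -0.002 -0.002] shift [ 0.0001 -0.0015  0.0892]
```

View pics/w1.png

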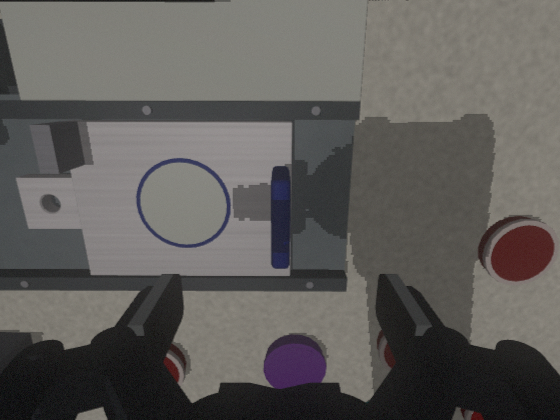

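Emit:
move_arm(
  plan=[0, 0, 0, 0, -0.001, 0.05, 0.085, 0, 0, 0, 0, -0.001, 0.088, 0.085, 0, 0, 0, 0, -0.001, 0.088, 0.085, 0, 0, 0, 0, -0.001, 0.088, 0.01, 0, 0, 0, 0, -0.001, 0.088, 0.005, 0, 0, 0, 0, -0.001, 0.088, 0.005, 0, 0, 0, 0, -0.001, 0.088, 0.005, 0, 0, 0, 0, -0.001, 0.088, 0.005],
  squeeze=50,
)

```text
clock: 4.8
position: [0.5927, -0.1036, 0.2175]
ee_rot: [1.0, 0.0, 0.001, 0.0]
ft_force: [-1.8, 0.4, 5.9]
grip_width: 0.13
grasp_force: 50.9
```

Emit:
move_arm(
  plan=[0, 0, 0, 0, -0.02, 0, 0.005, 0, 0, 0, 0, -0.04, 0, 0.005, 0, 0, 0, 0, -0.055, 0, 0.005, 0, 0, 0, 0, -0.065, 0, 0.005, 0, 0, 0, 0, -0.075, 0, 0.005, 0, 0, 0, 0, -0.081, 0, 0.005, 0, 0, 0, 0, -0.083, 0, 0.005, 0, 0, 0, 0, -0.083, 0, 0.005],
)

```text
clock: 5.8
position: [0.5929, -0.0223, 0.2175]
ee_rot: [1.0, -0.001, 0.001, 0.001]
ft_force: [0.6, -6.0, 5.5]
grip_width: 0.133
grasp_force: 50.9
```

Emit:
move_arm(
  plan=[0, 0, 0, 0, -0.002, 0, 0.005, 0, 0, 0, 0, -0.004, 0, 0.005, 0, 0, 0, 0, -0.006, 0, 0.005, 0, 0, 0, 0, -0.006, 0, 0.005],
)

```text
clock: 6.3
position: [0.593, -0.0177, 0.2175]
ee_rot: [1.0, -0.002, 0.001, 0.002]
ft_force: [0.8, -10.9, 5.8]
grip_width: 0.134
grasp_force: 51.0
```

Emit:
move_arm(
  plan=[0, 0, 0, 0, -0.002, 0, 0.005, 0, 0, 0, 0, -0.004, 0, 0.005, 0, 0, 0, 0, -0.004, 0, 0.005],
)

```text
clock: 6.68
position: [0.5931, -0.017, 0.2175]
ee_rot: [1.0, -0.003, 0.001, 0.004]
ft_force: [-0.2, -21.7, 7.3]
grip_width: 0.135
grasp_force: 51.1
```

Emit:
move_arm(
  plan=[0, 0, 0, 0, 0.003, 0, 0.005, 0, 0, 0, 0, 0.003, 0, 0.085, 0, 0, 0, 0, 0.003, 0, 0.085, 0, 0, 0, 0, 0.003, 0, 0.085, 0, 0, 0, 0, 0.003, -0.05, 0.085, 0, 0, 0, -0.03, -0.05, -0.1, 0.085, 0, 0, 0, -0.08, -0.1, -0.1, 0.085, 0, 0, 0, -0.08, -0.1, -0.1, 0.085],
)

```text
clock: 7.68
position: [0.5103, 0.0928, 0.3176]
ee_rot: [1.0, 0.002, 0.0, -0.0]
ft_force: [1.1, -0.3, -0.4]
grip_width: 0.992
grasp_force: 0.0
```

```bash
python3 look.py wrist w2.png handle pad carrier bridge_hole roller lock_pin pin_block dish1
```

```text
t 7.725 pos [0.5098 0.0935 0.3175] psi 0.005413910984665064 j [ 0.243   0.2156 -0.5686  1.8265  0.1271  1.1354 -1.9342] F [-0.8532  2.5156  0.7455]
handle 0.7 [ 0.5986 -0.0225  0.0601] [463.  86.]
handle 0.57 [0.5995 0.1522 0.0481] [189.  83.]
pad 0.66 [0.5968 0.0572 0.0234] [328.  89.]
carrier 0.64 [0.5927 0.0544 0.0151] [330.  95.]
bridge_hole 0.72 [0.5937 0.1547 0.0506] [186.  93.]
lock_pin 0.92 [0.4309 0.1656 0.0025] [201. 276.]
pin_block 0.82 [ 0.4245  0.1641 -0.0042] [205. 278.]
dish1 0.74 [ 0.4177  0.0165 -0.0003] [357. 287.]
dish1 0.6 [ 0.4285 -0.1143 -0.0008] [495. 277.]
dish1 0.53 [ 0.3352 -0.1103  0.0008] [474. 358.]
```

View pics/w2.png

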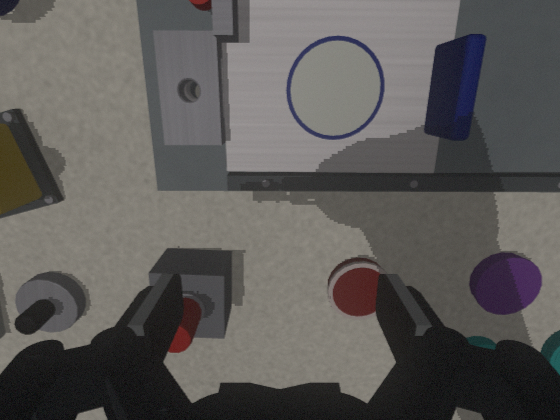

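The carrier sits against the bridge. The hole is at (190,90), the ring centre at (336,87), and the pin is visible at (185,325).

```bash
cat > rr.py <<'E'
from h import *
p=shot("wrist")
g=cv2.cvtColor(p["color"],cv2.COLOR_RGB2GRAY)
# ring: blue pixels inside window
c=p["color"][20:150,270:400].astype(int); m=(c[...,2]-c[...,0]>40).astype(np.uint8)
ys,xs=np.nonzero(m); (e)=cv2.fitEllipse(np.c_[xs+270,ys+20].astype(np.float32)); print("ring",e,ray(p,e[0][0],e[0][1],.03))
print("hole",ray(p,190,90,.047))
for l in ["lock_pin"]:
    for r in manip.look_for(p,l)[:2]: print(l,r["conf"],w(p,r["position"]))
go(.431,.166,.14,np.pi/2); go(.431,.166,.14,0)
E
python3 rr.py
```

```text
ring ((330.7330627441406, 92.32833862304688), (98.04805755615234, 104.59261322021484), 168.27349853515625) [0.5965 0.0511 0.03  ]
hole [0.5979 0.147  0.047 ]
lock_pin 0.65 [0.4363 0.1577 0.0743]
turn [-0.     0.    -1.572] shift [-0.0818 -0.0772  0.0215]
turn [-0.     0.    -0.001] shift [-0.0818 -0.0772  0.0215]
```

```bash
python3 -c "
from h import *
p=manip.camera('wrist');print(p['mount'],p['fx'],p['cx'],p['cy'])
p['W']=T()@np.array(p['mount']);print(ray(p,280,300,.05),ray(p,280,210,.05),T()[:3,3])
print(ray(p,331,92,.03))"
```

```text
[[ 0.0006 -0.9493 -0.3143  0.0807]
 [ 1.      0.0005  0.0006  0.0002]
 [-0.0004 -0.3143  0.9493  0.0307]
 [ 0.      0.      0.      1.    ]] 339.280752100259 279.16277324156033 209.3502258591196
[0.4385 0.0879 0.05  ] [0.5147 0.0879 0.05  ] [0.5126 0.0889 0.3165]
[0.5966 0.0516 0.03  ]
```

Emit:
move_arm(
  plan=[0, 0, 0, -0.04, -0.037, 0, 0.085, 0, 0, 0, -0.079, -0.074, 0, 0.085, 0, 0, 0, -0.079, -0.074, 0, 0.085, 0, 0, 0, -0.079, -0.074, 0, 0.085, 0, 0, 0, -0.079, -0.074, 0, 0.085],
)

```text
clock: 8.9
position: [0.4341, 0.1624, 0.3166]
ee_rot: [1.0, -0.001, -0.0, -0.0]
ft_force: [1.0, 0.4, -1.0]
grip_width: 0.992
grasp_force: 0.0
```

```bash
cat > rr.py <<'E'
from h import *
p=shot("wrist"); save(p,"w3.png")
c=p["color"].astype(int); m=(c[...,0]-c[...,1]>60)&(c[...,0]-c[...,2]>60)
n,l,s,ct=cv2.connectedComponentsWithStats(m.astype(np.uint8))
for i in range(1,n):
    if s[i,4]>150: print(s[i],ct[i],ray(p,*ct[i],.07),T()[:3,3])
for r in manip.tip_of(p,"lock_pin")[:1]+manip.tip_of(p,"pin_block")[:1]: print(w(p,r["position"]))
E
python3 rr.py
```

```text
[0.429  0.169  0.0011]
[0.4216 0.1648 0.0017]
```

View pics/w3.png

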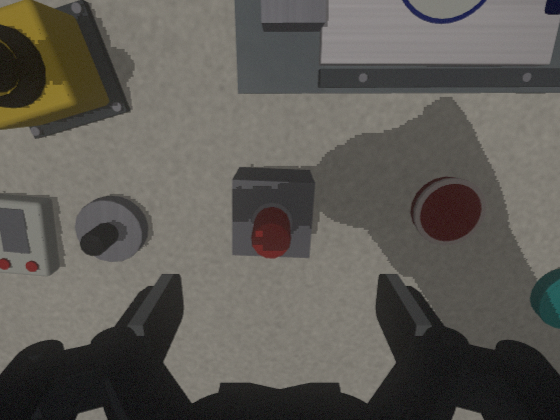

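```bash
cat > rr.py <<'E'
from h import *
p=shot("wrist")
c=p["color"].astype(int); m=(c[...,0]-c[...,1]>25)&(c[...,0]-c[...,2]>25)
n,l,s,ct=cv2.connectedComponentsWithStats(m.astype(np.uint8))
for i in range(1,n):
    if s[i,4]>150: print(s[i],ct[i],ray(p,*ct[i],.075))
B=np.array([.431,.165])
for u,v in [(233,190),(313,193),(310,257),(235,255),(272,223)]: print(ray(p,u,v,.047))
for X in [(.431,.165),(.433,.167)]:
  print([np.round(pix(p,[*X,z])) for z in (.047,.051,.087)])
E
python3 rr.py
```

```text
[ 422  184   59   56 1335] [450.1026 212.8577] [0.4422 0.0501 0.075 ]
[ 252  207   39   51 1404] [271.4252 234.3533] [0.427  0.1676 0.075 ]
[0.4503 0.196  0.047 ]
[0.448  0.1377 0.047 ]
[0.3963 0.1384 0.047 ]
[0.3981 0.1967 0.047 ]
[0.4246 0.1678 0.047 ]
[array([276., 215.]), array([276., 217.]), array([275., 236.])]
[array([273., 212.]), array([273., 214.]), array([272., 233.])]
```

```bash
cat > rr.py <<'E'
from h import *
p=shot("wrist")
for x in (.420,.424,.428,.432): print(x,pix(p,[x-.013,.1677,.087])[1],pix(p,[x+.013,.1677,.051])[1], pix(p,[x+.013,.1677,.087])[1],[np.round(pix(p,[x+d,.1677,.047])[1]) for d in (-.03,.03)])
g=p["color"][:,272].astype(int); print([ (i,*g[i]) for i in range(160,270,3)])
E
python3 rr.py
```

```text
0.42 269.5193876386222 214.07884184353338 232.75365980907367 [np.float64(264.0), np.float64(190.0)]
0.424 264.0399928682766 208.89337660240912 226.84695097899774 [np.float64(260.0), np.float64(185.0)]
0.428 258.49793627271407 203.65487648406884 220.8700861353519 [np.float64(255.0), np.float64(179.0)]
0.432 252.8921367786098 198.36252367692327 214.82180791036538 [np.float64(250.0), np.float64(174.0)]
[(160, np.int64(125), np.int64(122), np.int64(115)), (163, np.int64(128), np.int64(124), np.int64(116)), (166, np.int64(89), np.int64(86), np.int64(81)), (169, np.int64(52), np.int64(51), np.int64(50)), (172, np.int64(52), np.int64(50), np.int64(52)), (175, np.int64(52), np.int64(51), np.int64(52)), (178, np.int64(49), np.int64(50), np.int64(46)), (181, np.int64(82), np.int64(80), np.int64(83)), (184, np.int64(80), np.int64(79), np.int64(83)), (187, np.int64(78), np.int64(78), np.int64(78)), (190, np.int64(58), np.int64(56), np.int64(57)), (193, np.int64(55), np.int64(52), np.int64(53)), (196, np.int64(64), np.int64(64), np.int64(65)), (199, np.int64(52), np.int64(52), np.int64(51)), (202
[... 437 characters left out ...]
(229, np.int64(73), np.int64(36), np.int64(34)), (232, np.int64(74), np.int64(38), np.int64(34)), (235, np.int64(71), np.int64(33), np.int64(34)), (238, np.int64(76), np.int64(40), np.int64(37)), (241, np.int64(72), np.int64(36), np.int64(34)), (244, np.int64(73), np.int64(35), np.int64(35)), (247, np.int64(70), np.int64(34), np.int64(34)), (250, np.int64(105), np.int64(43), np.int64(42)), (253, np.int64(104), np.int64(46), np.int64(41)), (256, np.int64(101), np.int64(44), np.int64(42)), (259, np.int64(125), np.int64(121), np.int64(113)), (262, np.int64(128), np.int64(125), np.int64(118)), (265, np.int64(127), np.int64(124), np.int64(115)), (268, np.int64(128), np.int64(124), np.int64(115))]
```

Emit:
move_arm(
  plan=[0, 0, 0, -0.006, -0.005, 0.045, 0.085, 0, 0, 0, -0.006, -0.005, 0.088, 0.085, 0, 0, 0, -0.006, -0.005, 0.088, 0.085, 0, 0, 0, -0.006, -0.005, 0.088, 0.085, 0, 0, 0, -0.006, -0.005, 0.088, 0.02, 0, 0, 0, -0.006, -0.005, 0.088, 0.01, 0, 0, 0, -0.006, -0.005, 0.088, 0.01, 0, 0, 0, -0.006, -0.005, 0.088, 0.01, 0, 0, 0, -0.006, -0.005, 0.088, 0.01],
  squeeze=40,
)

```text
clock: 10.28
position: [0.4276, 0.1684, 0.2292]
ee_rot: [1.0, -0.0, 0.0, 0.0]
ft_force: [-1.8, -0.7, 6.4]
grip_width: 0.29
grasp_force: 38.9
```

Emit:
move_arm(
  plan=[0, 0, 0, 0, 0, -0.04, 0.01, 0, 0, 0, 0, 0, -0.085, 0.01, 0, 0, 0, 0.06, 0, -0.09, 0.01, 0, 0, 0, 0.12, 0.01, -0.09, 0.01, 0, 0, 0, 0.14, 0.018, -0.09, 0.01, 0, 0, 0, 0.14, 0.018, -0.09, 0.01, 0, 0, 0, 0.14, 0.018, -0.09, 0.01, 0, 0, 0, 0.14, 0.018, -0.09, 0.01],
)

```text
clock: 11.28
position: [0.5666, 0.1509, 0.319]
ee_rot: [1.0, 0.001, 0.0, 0.0]
ft_force: [0.1, -0.5, -1.9]
grip_width: 0.291
grasp_force: 40.1
```

```bash
python3 look.py wrist w4.png bridge_hole pad lock_pin; python3 -c "
from h import *
p=shot('wrist');M=T()
for z in (.142,.178,.182,.21,.226): print(z,pix(p,(M@[0,0,z,1])[:3]))"
```

```text
t 11.325 pos [0.5667 0.1508 0.319 ] psi 0.0008768928200369562 j [ 0.1493  0.3722 -0.5978  1.649   0.2229  1.1889 -2.0701] F [ 0.2924 -0.8784 -0.1748]
pad 0.98 [0.5943 0.0553 0.0242] [400. 168.]
0.142 (np.float64(278.46992956743037), np.float64(316.8155107727509))
0.178 (np.float64(278.5785085278989), np.float64(271.35388947848827))
0.182 (np.float64(278.58786213915755), np.float64(267.4375659943165))
0.21 (np.float64(278.643167692121), np.float64(244.28132933994786))
0.226 (np.float64(278.66850785402846), np.float64(233.6714944400729))
```

View pics/w4.png

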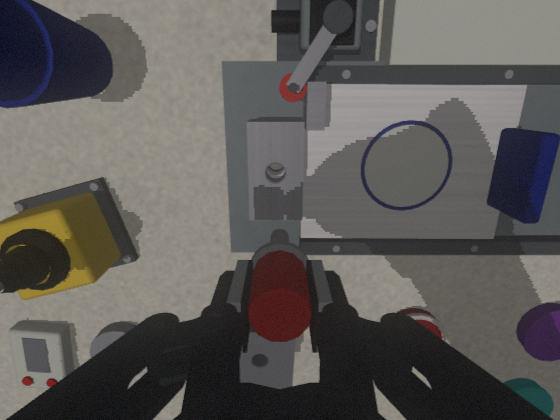

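```bash
cat > rr.py <<'E'
from h import *
p=shot('wrist');M=T(); 
X=ray(p,276,171.5,.047);print(X,M[:3,3],M[:3,:3].T@(X-M[:3,3]))
for d in (-.0055,0,.0055): print([np.round(pix(p,(M@[d,0,z,1])[:3]),1) for z in (.182,.215,.226)],[np.round(pix(p,(M@[0.015,d*13/5.5,z,1])[:3]),1) for z in (.178,.16,.142)])
cv2.imwrite("pics/w5.png",cv2.resize(cv2.cvtColor(p["color"][100:350,200:360],cv2.COLOR_RGB2BGR),None,fx=2.4,fy=2.4,interpolation=cv2.INTER_CUBIC))
E
python3 rr.py
```

```text
[0.5969 0.1523 0.047 ] [0.5673 0.1503 0.3188] [ 0.0296 -0.002   0.2719]
[array([278.6, 277.3]), array([278.7, 249.4]), array([278.7, 241.9])] [array([251.1, 243.1]), array([247.8, 260.5]), array([243.6, 282.7])]
[array([278.6, 267.5]), array([278.7, 240.9]), array([278.7, 233.7])] [array([278.6, 243.1]), array([278.6, 260.6]), array([278.5, 282.7])]
[array([278.6, 257.5]), array([278.7, 232.2]), array([278.7, 225.5])] [array([306.1, 243.2]), array([309.3, 260.6]), array([313.4, 282.7])]
```

View pics/w5.png

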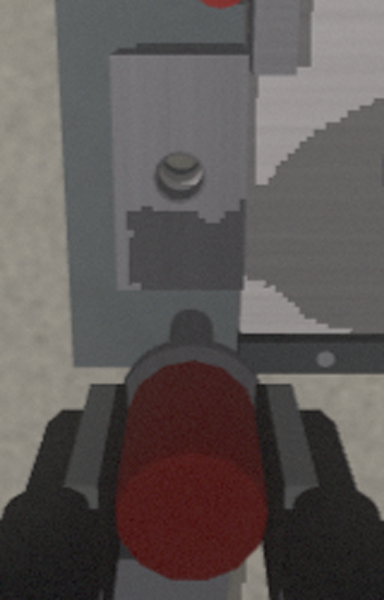

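Emit:
move_arm(
  plan=[0, 0, 0, 0.028, -0.003, 0, 0.01, 0, 0, 0, 0.028, -0.003, 0.02, 0.01, 0, 0, 0, 0.028, -0.003, 0.034, 0.01, 0, 0, 0, 0.028, -0.003, 0.034, 0.01, 0, 0, 0, 0.028, -0.003, 0.034, 0.01],
)

```text
clock: 12.2
position: [0.5952, 0.1533, 0.2851]
ee_rot: [1.0, -0.0, 0.0, 0.0]
ft_force: [-0.5, -0.4, -0.4]
grip_width: 0.291
grasp_force: 40.1
```

```bash
cat > rr.py <<'E'
from h import *
p=shot('wrist');M=T(); print(M[:3,3])
for X in ([.596,.1528,.047],[.594,.150,.047]): print(pix(p,X))
cv2.imwrite("pics/w6.png",cv2.resize(cv2.cvtColor(p["color"][150:300,200:360],cv2.COLOR_RGB2BGR),None,fx=4,fy=4,interpolation=cv2.INTER_CUBIC))
E
python3 rr.py
```

```text
[0.5954 0.1534 0.2853]
(np.float64(279.4212332257089), np.float64(225.7709857807817))
(np.float64(283.6865187623102), np.float64(228.6205833048011))
```

View pics/w6.png

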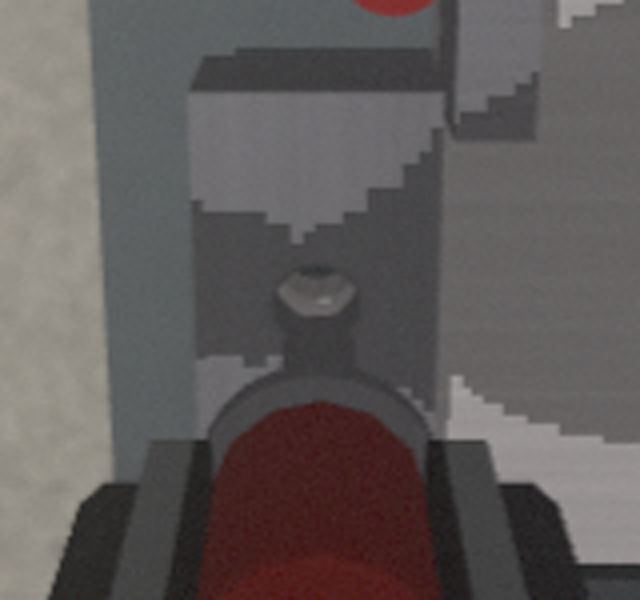

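Emit:
move_arm(
  plan=[0, 0, 0, 0.0005, -0.0003, 0.006, 0.01, 0, 0, 0, 0.0005, -0.0003, 0.012, 0.01, 0, 0, 0, 0.0005, -0.0003, 0.018, 0.01, 0, 0, 0, 0.0005, -0.0003, 0.024, 0.01],
)

```text
clock: 12.75
position: [0.5959, 0.1535, 0.2601]
ee_rot: [1.0, -0.0, -0.0, 0.0]
ft_force: [-0.5, 0.3, -1.5]
grip_width: 0.289
grasp_force: 40.1
```

Emit:
move_arm(
  plan=[0, 0, 0, 0, 0, 0.008, 0.01, 0, 0, 0, 0, 0, 0.016, 0.01, 0, 0, 0, 0, 0, 0.022, 0.01, 0, 0, 0, 0, 0, 0.028, 0.01, 0, 0, 0, 0, 0, 0.031, 0.01, 0, 0, 0, 0, 0, 0.031, 0.01],
)

```text
clock: 13.5
position: [0.596, 0.1536, 0.2297]
ee_rot: [1.0, -0.0, 0.0, -0.0]
ft_force: [-0.2, -0.3, 0.2]
grip_width: 0.298
grasp_force: 40.5
```

Emit:
move_arm(
  plan=[0, 0, 0, 0, 0, 0.001, 0.01, 0, 0, 0, 0, 0, 0, 0.07, 0, 0, 0, 0, 0, 0, 0.085, 0, 0, 0, 0, 0, -0.05, 0.085, 0, 0, -0.18, -0.04, 0.03, -0.08, 0.085, 0, 0, -0.36, -0.08, 0.06, -0.08, 0.085, 0, 0, -0.54, -0.12, 0.09, -0.08, 0.085, 0, 0, -0.72, -0.15, 0.12, -0.08, 0.085, 0, 0, -0.9, -0.176, 0.137, -0.08, 0.085, 0, 0, -1.08, -0.176, 0.137, -0.08, 0.085, 0, 0, -1.26, -0.176, 0.137, -0.08, 0.085, 0, 0, -1.44, -0.176, 0.137, -0.08, 0.085],
)

```text
clock: 15.0
position: [0.4198, 0.0166, 0.3099]
ee_rot: [0.75, 0.662, 0.0, 0.0]
ft_force: [-0.8, -0.5, 0.3]
grip_width: 0.995
grasp_force: 0.0
```

Emit:
move_arm(
  plan=[0, 0, -0.13, 0, 0, 0, 0.085, 0, 0, -0.13, 0, 0, 0, 0.085, 0, 0, -0.13, 0, 0, 0, 0.085],
)

```text
clock: 15.38
position: [0.4199, 0.0166, 0.3097]
ee_rot: [0.708, 0.706, 0.0, 0.0]
ft_force: [0.1, 0.1, 0.4]
grip_width: 0.995
grasp_force: 0.0
```

```bash
cat > d.py <<'E'
from h import *
import sys
# red-agar dish disc: blobs and edge circle; print world centre of the red disc at lid height
p=shot("wrist"); save(p,sys.argv[1]); M=T(); o=manip.get_obs(); print("t",o["clock"],M[:3,3],"psi",np.arctan2(M[1,0],M[0,0]))
c=p["color"].astype(int); m=((c[...,0]-c[...,1]>25)&(c[...,0]-c[...,2]>25)).astype(np.uint8)
cs,_=cv2.findContours(m,cv2.RETR_EXTERNAL,cv2.CHAIN_APPROX_NONE)
for k in cs:
    if cv2.contourArea(k)>300 and len(k)>10:
        e=cv2.fitEllipse(k); X=ray(p,*e[0],.013); print("red",np.round(e[0]),np.round(e[1]),X)
for l in ["dish1"]:
    for r in manip.tip_of(p,l)[:5]:
        X=w(p,r["position"]); print(l,round(r["conf"],2),X,np.round(pix(p,X)))
E
python3 d.py w7.png; python3 look.py wrist - lock_pin bridge_hole pad
```

```text
t 15.425 [0.4199 0.0166 0.3097] psi 1.5673967534602926
red [282. 199.] [59. 61.] [0.4219 0.018  0.013 ]
dish1 0.89 [0.4156 0.017  0.0017] [274. 196.]
dish1 0.88 [ 0.4298 -0.118   0.0004] [290. 328.]
dish1 0.74 [ 0.3337 -0.114   0.0011] [191. 326.]
dish1 0.68 [ 0.3458 -0.2018 -0.0001] [210. 395.]
t 15.525 pos [0.4199 0.0166 0.3097] psi 1.568295558479078 j [ 0.5608 -0.0051 -0.6953  2.0574 -0.0036  1.088  -0.1354] F [-0.0553 -0.3149 -0.3355]
pad 0.81 [0.5962 0.0544 0.0267] [516. 157.]
```

View pics/w7.png

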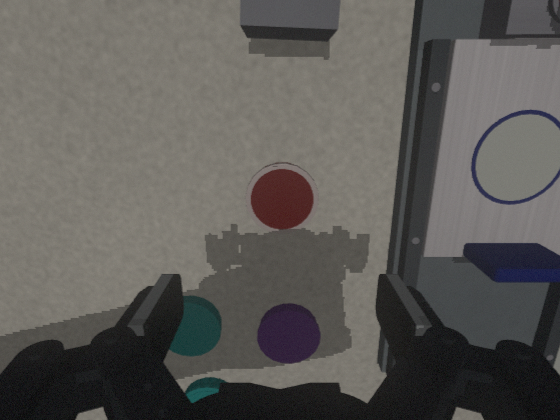

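Emit:
move_arm(
  plan=[0, 0, 0, 0.001, 0.0025, 0.05, 0.085, 0, 0, 0, 0.001, 0.0025, 0.1, 0.085, 0, 0, 0, 0.001, 0.0025, 0.13, 0.085, 0, 0, 0, 0.001, 0.0025, 0.137, 0.085, 0, 0, 0, 0.001, 0.0025, 0.137, 0.085, 0, 0, 0, 0.001, 0.0025, 0.137, 0.055, 0, 0, 0, 0.001, 0.0025, 0.137, 0.05, 0, 0, 0, 0.001, 0.0025, 0.137, 0.05, 0, 0, 0, 0.001, 0.0025, 0.137, 0.05],
  squeeze=25,
)

```text
clock: 16.8
position: [0.423, 0.0176, 0.174]
ee_rot: [0.708, 0.707, 0.0, 0.001]
ft_force: [-1.4, -0.1, 7.9]
grip_width: 0.686
grasp_force: 25.1
```

Emit:
move_arm(
  plan=[0, 0, 0, 0, 0, -0.05, 0.05, 0, 0, 0, 0, 0, -0.1, 0.05, 0, 0, 0, 0, 0.03, -0.136, 0.05, 0, 0, 0, -0.01, 0.09, -0.136, 0.05, 0, 0, 0, -0.02, 0.14, -0.136, 0.05, 0, 0, 0, -0.03, 0.173, -0.136, 0.05, 0, 0, 0, -0.03, 0.173, -0.136, 0.05, 0, 0, 0, -0.03, 0.173, -0.136, 0.05],
)

```text
clock: 17.8
position: [0.5949, -0.0122, 0.3091]
ee_rot: [0.707, 0.707, 0.0, -0.0]
ft_force: [0.1, 0.0, -0.5]
grip_width: 0.685
grasp_force: 28.1
```

```bash
cat > ring.py <<'E'
from h import *
import sys
p=shot("wrist"); save(p,sys.argv[1]); M=T(); print(M[:3,3],"psi",np.arctan2(M[1,0],M[0,0]))
print("pred pad",pix(p,[.596,.0535,.03]))
c=p["color"].astype(int); m=((c[...,2]-c[...,0]>30)).astype(np.uint8)
cs,h=cv2.findContours(m,cv2.RETR_CCOMP,cv2.CHAIN_APPROX_NONE)
for k in cs:
    if len(k)>60:
        e=cv2.fitEllipse(k); print("blue",np.round(e[0]),np.round(e[1]),ray(p,*e[0],.03))
for l in ["pad","bridge_hole","lock_pin"]:
  for r in manip.tip_of(p,l)[:1]: X=w(p,r["position"]); print(l,r["conf"],X,pix(p,X))
E
python3 ring.py w8.png
```

```text
[ 0.5947 -0.0121  0.3092] psi 1.570411343884178
pred pad (np.float64(280.708471676256), np.float64(118.94181869831472))
blue [ 16. 379.] [25. 46.] [ 0.3519 -0.1787  0.03  ]
blue [ 10. 307.] [25. 54.] [ 0.3656 -0.1014  0.03  ]
blue [541. 303.] [ 18. 198.] [ 0.817  -0.0977  0.03  ]
blue [281. 117.] [ 97. 100.] [0.5965 0.0549 0.03  ]
blue [281. 117.] [92. 95.] [0.5964 0.0545 0.03  ]
pad 0.87 [0.5987 0.0566 0.0278] (np.float64(284.5013523636347), np.float64(114.239224131635))
lock_pin 0.27 [ 0.4494 -0.2243  0.0014] (np.float64(140.06626878794603), np.float64(391.5618667447476))
```

View pics/w8.png

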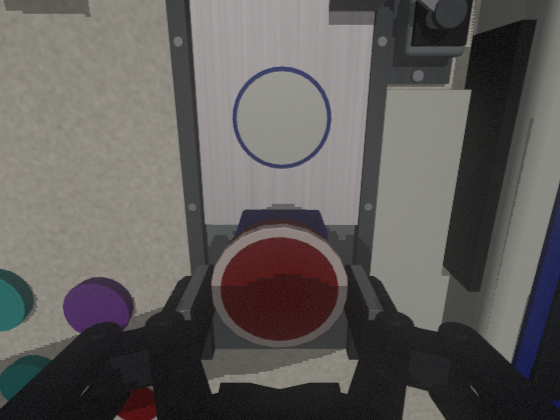

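```bash
cat > rr.py <<'E'
from h import *
p=shot("wrist"); M=T(); a=np.linspace(0,2*np.pi,200)
for z in (.159,.174):
  for d in (0,.002,.004):
    P=np.array([pix(p,(M@[d+.03*np.cos(t),.03*np.sin(t),z,1])[:3]) for t in a]); print(z,d,P.min(0),P.max(0))
E
python3 rr.py
```

```text
0.159 0 [210.0868 228.0823] [348.6805 349.1951]
0.159 0.002 [209.7923 223.4706] [348.9833 345.63  ]
0.159 0.004 [209.4953 218.8164] [349.2887 342.0361]
0.174 0 [216.201  215.7913] [342.5301 328.1691]
0.174 0.002 [215.9567 211.5623] [342.7818 324.8245]
0.174 0.004 [215.7105 207.298 ] [343.0355 321.4552]
```

Emit:
move_arm(
  plan=[0, 0, 0, 0.04, 0.0017, 0, 0.05, 0, 0, 0, 0.0655, 0.0017, 0.02, 0.05, 0, 0, 0, 0.0655, 0.0017, 0.06, 0.05, 0, 0, 0, 0.0655, 0.0017, 0.09, 0.05, 0, 0, 0, 0.0655, 0.0017, 0.1, 0.05, 0, 0, 0, 0.0655, 0.0017, 0.1045, 0.05, 0, 0, 0, 0.0655, 0.0017, 0.1045, 0.05, 0, 0, 0, 0.0655, 0.0017, 0.1045, 0.05],
)

```text
clock: 19.05
position: [0.5975, 0.0529, 0.2053]
ee_rot: [0.708, 0.707, 0.001, 0.001]
ft_force: [-0.5, -0.4, 0.3]
grip_width: 0.687
grasp_force: 28.1
```

Emit:
move_arm(
  plan=[0, 0, 0, 0, 0, 0, 0.075, 0, 0, 0, 0, 0, 0, 0.085, 0, 0, 0, 0, 0, 0, 0.085, 0, 0, 0, 0, 0, -0.05, 0.085, 0, 0, 0, -0.02, -0.01, -0.1, 0.085, 0, 0, 0, -0.08, -0.04, -0.105, 0.085, 0, 0, 0, -0.13, -0.07, -0.105, 0.085, 0, 0, 0, -0.18, -0.1, -0.105, 0.085, 0, 0, 0, -0.23, -0.12, -0.105, 0.085, 0, 0, 0, -0.274, -0.144, -0.105, 0.085, 0, 0, 0, -0.274, -0.144, -0.105, 0.085, 0, 0, 0, -0.274, -0.144, -0.105, 0.085],
)

```text
clock: 20.55
position: [0.4531, -0.2205, 0.3094]
ee_rot: [0.707, 0.707, 0.0, 0.0]
ft_force: [0.5, 1.0, 0.4]
grip_width: 0.995
grasp_force: 0.0
```

```bash
python3 d.py w9.png; python3 look.py top t2.png dish1 lock_pin
```

```text
t 20.6 [ 0.4533 -0.2199  0.3093] psi 1.5712069589484474
red [194. 307.] [28. 39.] [ 0.3756 -0.3218  0.013 ]
red [387. 289.] [43. 53.] [ 0.5496 -0.3031  0.013 ]
red [274. 204.] [56. 62.] [ 0.4492 -0.2237  0.013 ]
dish1 0.91 [ 0.4489 -0.2222  0.0007] [274. 198.]
dish1 0.86 [ 0.5481 -0.3019 -0.0015] [381. 280.]
dish1 0.83 [ 0.3453 -0.2035 -0.0004] [151. 177.]
dish1 0.83 [ 0.4278 -0.1161 -0.0023] [246.  64.]
dish1 0.78 [ 0.3734 -0.3206  0.0007] [195. 298.]
t 20.7 pos [ 0.4535 -0.2197  0.3093] psi 1.5721037688982022 j [ 0.9055  0.1957 -0.5953  1.8691  0.1216  1.1125  0.2665] F [ 0.2724 -0.7351  0.8744]
dish1 0.86 [0.5943 0.0511 0.0299] [260. 189.]
dish1 0.67 [ 0.368  -0.3222  0.0002] [378. 262.]
dish1 0.6 [ 0.3362 -0.1082  0.0001] [310. 272.]
dish1 0.57 [ 0.4292 -0.1176  0.0016] [313. 242.]
dish1 0.51 [ 0.4273  0.1628 -0.0026] [224. 243.]
lock_pin 0.57 [0.5951 0.154  0.0044] [228. 191.]
```

View pics/w9.png

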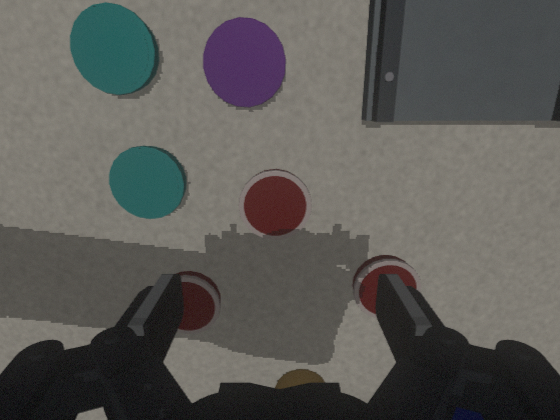

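Emit:
move_arm(
  plan=[0, 0, 0, -0.003, -0.0042, 0.05, 0.085, 0, 0, 0, -0.003, -0.0042, 0.1, 0.085, 0, 0, 0, -0.003, -0.0042, 0.13, 0.085, 0, 0, 0, -0.003, -0.0042, 0.136, 0.085, 0, 0, 0, -0.003, -0.0042, 0.136, 0.085, 0, 0, 0, -0.003, -0.0042, 0.136, 0.055, 0, 0, 0, -0.003, -0.0042, 0.136, 0.05, 0, 0, 0, -0.003, -0.0042, 0.136, 0.05, 0, 0, 0, -0.003, -0.0042, 0.136, 0.05, 0, 0, 0, -0.003, -0.0042, 0.09, 0.05, 0, 0, 0, -0.003, -0.0042, 0.04, 0.05, 0, 0, 0, -0.003, -0.0042, 0.0, 0.05],
)

```text
clock: 22.3
position: [0.4488, -0.2238, 0.3121]
ee_rot: [0.707, 0.707, 0.0, 0.001]
ft_force: [0.3, 0.0, -0.6]
grip_width: 0.688
grasp_force: 27.8
```

Emit:
move_arm(
  plan=[0, 0, 0, 0.05, 0.03, 0, 0.05, 0, 0, 0, 0.1, 0.06, 0, 0.05, 0, 0, 0, 0.15, 0.09, 0, 0.05, 0, 0, 0, 0.19, 0.12, 0, 0.05, 0, 0, 0, 0.21, 0.147, 0, 0.05, 0, 0, 0, 0.21, 0.147, 0, 0.05, 0, 0, 0, 0.21, 0.147, 0, 0.05],
)

```text
clock: 23.18
position: [0.5956, -0.0147, 0.3095]
ee_rot: [0.708, 0.707, -0.0, 0.0]
ft_force: [0.0, -0.6, -0.1]
grip_width: 0.688
grasp_force: 27.9
```

```bash
cat > pl.py <<'E'
from h import *
import sys
# held dish: in-hand offset of lid (big dish outline); pile top dish: centre. arg: z of pile's top red
p=shot("wrist"); M=T(); o=manip.get_obs(); print("t",o["clock"],M[:3,3],"w",o["grip_width"],"psi",np.arctan2(M[1,0],M[0,0]))
c=p["color"].astype(int); m=((c[...,0]-c[...,1]>25)&(c[...,0]-c[...,2]>25)).astype(np.uint8)
cs,_=cv2.findContours(m,cv2.RETR_EXTERNAL,cv2.CHAIN_APPROX_NONE)
zt=float(sys.argv[1])
for k in cs:
    if cv2.contourArea(k)>300:
        e=cv2.fitEllipse(k); b=cv2.boundingRect(k); print("red",np.round(e[0],1),np.round(e[1],1),b,ray(p,*e[0],zt-.002))
save(p,sys.argv[2])
for l in ("dish1","lock_pin"):
  for r in manip.tip_of(p,l)[:4]:
    if r["conf"]>.4: X=w(p,r["position"]); print(l,round(r["conf"],2),X,"tool",(np.linalg.inv(M)@np.append(X,1))[:3])
go(.5964,.0535,.12,np.pi/2)
E
python3 pl.py .045 p2.png
```

```text
t 23.225 [ 0.5954 -0.0151  0.3095] w 0.6828929021636716 psi 1.5685760828466413
red [278.9 288.9] [101.  115.6] (221, 239, 117, 101) [ 0.5953 -0.0791  0.043 ]
red [282.2 114.7] [75.9 78.8] (244, 75, 77, 80) [0.5977 0.0543 0.043 ]
dish1 0.9 [ 0.4279 -0.1176 -0.0032] tool [-0.1026 -0.1672  0.3128]
dish1 0.7 [0.5969 0.051  0.0284] tool [0.0664 0.0013 0.281 ]
dish1 0.67 [ 0.5958 -0.0151  0.1367] tool [0.0001 0.0003 0.1728]
dish1 0.62 [ 0.3331 -0.111   0.0028] tool [-0.0962 -0.2622  0.3068]
turn [ 0.     0.001 -0.003] shift [0.0688 0.0008 0.0344]
```

Emit:
move_arm(
  plan=[0, 0, 0, 0.04, 0.001, 0, 0.05, 0, 0, 0, 0.0688, 0.001, 0.02, 0.05, 0, 0, 0, 0.0688, 0.001, 0.05, 0.05, 0, 0, 0, 0.0688, 0.001, 0.075, 0.05, 0, 0, 0, 0.0688, 0.001, 0.085, 0.05, 0, 0, 0, 0.0688, 0.001, 0.0895, 0.05, 0, 0, 0, 0.0688, 0.001, 0.0895, 0.05, 0, 0, 0, 0.0688, 0.001, 0.0895, 0.05],
)

```text
clock: 24.32
position: [0.5972, 0.0547, 0.2205]
ee_rot: [0.708, 0.707, 0.0, 0.0]
ft_force: [0.6, -0.1, 0.1]
grip_width: 0.686
grasp_force: 27.8
```

Emit:
move_arm(
  plan=[0, 0, 0, 0, 0, 0, 0.075, 0, 0, 0, 0, 0, 0, 0.085, 0, 0, 0, 0, 0, 0, 0.085, 0, 0, 0, 0, 0, -0.05, 0.085, 0, 0, 0, -0.02, 0, -0.085, 0.085, 0, 0, 0, -0.08, -0.01, -0.09, 0.085, 0, 0, 0, -0.14, -0.02, -0.09, 0.085, 0, 0, 0, -0.2, -0.03, -0.09, 0.085, 0, 0, 0, -0.26, -0.04, -0.09, 0.085, 0, 0, 0, -0.31, -0.046, -0.09, 0.085, 0, 0, 0, -0.357, -0.047, -0.09, 0.085, 0, 0, 0, -0.357, -0.047, -0.09, 0.085],
)

```text
clock: 25.82
position: [0.5481, -0.307, 0.3092]
ee_rot: [0.71, 0.704, -0.001, 0.0]
ft_force: [0.6, 0.7, 0.2]
grip_width: 0.996
grasp_force: 0.0
```

```bash
python3 d.py w10.png; python3 look.py top t3.png dish1 lock_pin
```

```text
t 25.875 [ 0.549  -0.304   0.3093] psi 1.5665166930740366
red [ 62. 213.] [48. 66.] [ 0.3678 -0.3172  0.013 ]
red [280. 196.] [60. 62.] [ 0.549  -0.3032  0.013 ]
dish1 0.93 [ 0.3718 -0.3217 -0.0017] [ 78. 213.]
dish1 0.82 [ 0.5475 -0.3037 -0.0035] [279. 191.]
dish1 0.79 [ 0.3463 -0.2054  0.0017] [12. 69.]
t 25.975 pos [ 0.5499 -0.3012  0.3097] psi 1.5708768038264553 j [ 0.8783  0.4682 -0.5898  1.5468  0.2709  1.2095  0.2422] F [-0.4227 -0.7296  1.1232]
dish1 0.62 [ 0.5513 -0.3025  0.0027] [371. 204.]
dish1 0.6 [ 0.4282 -0.117   0.004 ] [313. 243.]
dish1 0.57 [0.5994 0.0516 0.0477] [259. 187.]
dish1 0.5 [ 0.3466 -0.2067  0.0033] [342. 269.]
dish1 0.5 [ 0.3376 -0.1089  0.0024] [310. 271.]
lock_pin 0.7 [0.5992 0.0545 0.0437] [258. 187.]
lock_pin 0.49 [0.5945 0.054  0.019 ] [259. 190.]
lock_pin 0.38 [0.595  0.1554 0.0038] [228. 191.]
```

```bash
python3 d.py w10.png | head -4
```

```text
t 26.125 [ 0.55   -0.3008  0.3099] psi 1.5719981158066594
red [ 61. 218.] [44. 66.] [ 0.368  -0.3159  0.013 ]
red [278. 203.] [57. 61.] [ 0.5489 -0.3026  0.013 ]
dish1 0.94 [ 0.3449 -0.2067  0.0004] [12. 78.]
```

Emit:
move_arm(
  plan=[0, 0, 0, -0.001, -0.001, 0.05, 0.085, 0, 0, 0, -0.001, -0.001, 0.1, 0.085, 0, 0, 0, -0.001, -0.001, 0.13, 0.085, 0, 0, 0, -0.001, -0.001, 0.1365, 0.085, 0, 0, 0, -0.001, -0.001, 0.1365, 0.085, 0, 0, 0, -0.001, -0.001, 0.1365, 0.055, 0, 0, 0, -0.001, -0.001, 0.1365, 0.05, 0, 0, 0, -0.001, -0.001, 0.1365, 0.05, 0, 0, 0, -0.001, -0.001, 0.1365, 0.05, 0, 0, 0, -0.001, -0.001, 0.09, 0.05, 0, 0, 0, -0.001, -0.001, 0.04, 0.05, 0, 0, 0, -0.001, -0.001, 0.0, 0.05],
)

```text
clock: 27.68
position: [0.5487, -0.3032, 0.3128]
ee_rot: [0.707, 0.707, 0.0, 0.001]
ft_force: [0.3, 0.4, -1.0]
grip_width: 0.687
grasp_force: 27.7
```

Emit:
move_arm(
  plan=[0, 0, 0, 0.06, 0.01, 0, 0.05, 0, 0, 0, 0.12, 0.02, 0, 0.05, 0, 0, 0, 0.18, 0.03, 0, 0.05, 0, 0, 0, 0.23, 0.04, 0, 0.05, 0, 0, 0, 0.27, 0.045, 0, 0.05, 0, 0, 0, 0.287, 0.0475, 0, 0.05, 0, 0, 0, 0.287, 0.0475, 0, 0.05, 0, 0, 0, 0.287, 0.0475, 0, 0.05, 0, 0, 0, 0.287, 0.0475, 0, 0.05],
)

```text
clock: 28.8
position: [0.5964, -0.0182, 0.3096]
ee_rot: [0.708, 0.706, -0.0, 0.0]
ft_force: [-0.9, 0.7, 0.1]
grip_width: 0.687
grasp_force: 27.7
```

```bash
python3 pl.py .06 p3.png
```

```text
t 28.85 [ 0.5964 -0.0178  0.3096] w 0.6859618330587286 psi 1.5676014746969924
red [278.9 287.8] [101.2 115.7] (221, 237, 117, 102) [ 0.596  -0.0726  0.058 ]
red [280.4 108. ] [81.6 85.4] (240, 65, 82, 87) [0.5973 0.0555 0.058 ]
dish1 0.96 [ 0.3429 -0.2067  0.0004] tool [-0.1895 -0.2528  0.3093]
dish1 0.95 [ 0.5958 -0.0187  0.1348] tool [-0.0008 -0.0005  0.1748]
dish1 0.89 [ 0.3353 -0.1152  0.0028] tool [-0.098  -0.2607  0.3069]
dish1 0.66 [0.5962 0.0537 0.0464] tool [ 0.0717 -0.0004  0.2632]
turn [-0.     0.    -0.002] shift [ 0.0707 -0.0001  0.0347]
```

Emit:
move_arm(
  plan=[0, 0, 0, 0.04, 0, 0, 0.05, 0, 0, 0, 0.0708, 0, 0.01, 0.05, 0, 0, 0, 0.0708, 0, 0.04, 0.05, 0, 0, 0, 0.0708, 0, 0.06, 0.05, 0, 0, 0, 0.0708, 0, 0.07, 0.05, 0, 0, 0, 0.0708, 0, 0.075, 0.05, 0, 0, 0, 0.0708, 0, 0.075, 0.05, 0, 0, 0, 0.0708, 0, 0.075, 0.05],
)

```text
clock: 29.95
position: [0.5967, 0.0544, 0.2353]
ee_rot: [0.708, 0.707, 0.0, 0.0]
ft_force: [0.4, 0.6, -0.8]
grip_width: 0.682
grasp_force: 27.7
```

Emit:
move_arm(
  plan=[0, 0, 0, 0, 0, 0, 0.075, 0, 0, 0, 0, 0, 0, 0.085, 0, 0, 0, 0, 0, 0, 0.085, 0, 0, 0, 0, 0, -0.05, 0.085, 0, 0, 0, -0.03, -0.02, -0.075, 0.085, 0, 0, 0, -0.08, -0.05, -0.075, 0.085, 0, 0, 0, -0.13, -0.08, -0.075, 0.085, 0, 0, 0, -0.18, -0.11, -0.075, 0.085, 0, 0, 0, -0.23, -0.14, -0.075, 0.085, 0, 0, 0, -0.28, -0.17, -0.075, 0.085, 0, 0, 0, -0.33, -0.2, -0.075, 0.085, 0, 0, 0, -0.372, -0.227, -0.075, 0.085],
)

```text
clock: 31.45
position: [0.3676, -0.319, 0.31]
ee_rot: [0.708, 0.706, -0.0, 0.0]
ft_force: [0.1, 0.3, -0.3]
grip_width: 0.991
grasp_force: 0.0
```

Emit:
move_arm(
  plan=[0, 0, 0, 0, 0, 0, 0.085, 0, 0, 0, 0, 0, 0, 0.085, 0, 0, 0, 0, 0, 0, 0.085],
)

```text
clock: 31.82
position: [0.37, -0.3161, 0.3098]
ee_rot: [0.707, 0.708, 0.0, 0.0]
ft_force: [1.3, 0.1, -0.6]
grip_width: 0.992
grasp_force: 0.0
```

```bash
python3 d.py w11.png
```

```text
t 31.875 [ 0.3699 -0.3161  0.3098] psi 1.572160183016234
red [278. 204.] [57. 61.] [ 0.3691 -0.3187  0.013 ]
dish1 0.76 [ 0.346  -0.2066  0.0005] [248.  56.]
dish1 0.58 [ 0.3688 -0.3233  0.0007] [278. 204.]
```

Emit:
move_arm(
  plan=[0, 0, 0, -0.0016, -0.001, 0.05, 0.085, 0, 0, 0, -0.0016, -0.001, 0.1, 0.085, 0, 0, 0, -0.0016, -0.001, 0.13, 0.085, 0, 0, 0, -0.0016, -0.001, 0.1365, 0.085, 0, 0, 0, -0.0016, -0.001, 0.1365, 0.085, 0, 0, 0, -0.0016, -0.001, 0.1365, 0.055, 0, 0, 0, -0.0016, -0.001, 0.1365, 0.05, 0, 0, 0, -0.0016, -0.001, 0.1365, 0.05, 0, 0, 0, -0.0016, -0.001, 0.1365, 0.05, 0, 0, 0, -0.0016, -0.001, 0.09, 0.05, 0, 0, 0, -0.0016, -0.001, 0.04, 0.05, 0, 0, 0, -0.0016, -0.001, 0.0, 0.05],
)

```text
clock: 33.42
position: [0.3682, -0.3188, 0.3125]
ee_rot: [0.707, 0.707, -0.0, 0.001]
ft_force: [-0.1, -1.4, 0.1]
grip_width: 0.689
grasp_force: 27.8
```

Emit:
move_arm(
  plan=[0, 0, 0, 0.05, 0.037, 0, 0.05, 0, 0, 0, 0.1, 0.074, 0, 0.05, 0, 0, 0, 0.15, 0.111, 0, 0.05, 0, 0, 0, 0.2, 0.15, 0, 0.05, 0, 0, 0, 0.25, 0.185, 0, 0.05, 0, 0, 0, 0.28, 0.21, 0, 0.05, 0, 0, 0, 0.3, 0.228, 0, 0.05, 0, 0, 0, 0.3, 0.228, 0, 0.05, 0, 0, 0, 0.3, 0.228, 0, 0.05, 0, 0, 0, 0.3, 0.228, 0, 0.05],
)

```text
clock: 34.67
position: [0.596, -0.0204, 0.3099]
ee_rot: [0.708, 0.706, -0.0, 0.0]
ft_force: [0.1, 0.1, -0.7]
grip_width: 0.684
grasp_force: 27.8
```

```bash
python3 pl.py .075 p4.png
```

```text
t 34.725 [ 0.596  -0.0202  0.3099] w 0.6884478994922301 psi 1.5681932604913562
red [279.  288.5] [101.3 115.9] (221, 238, 117, 102) [ 0.5957 -0.0663  0.073 ]
red [280.4 104.5] [87.9 91.9] (236, 58, 89, 94) [0.5968 0.0557 0.073 ]
dish1 0.88 [0.5952 0.0558 0.0582] tool [ 0.0762 -0.001   0.2517]
dish1 0.86 [ 0.4296 -0.1159 -0.0026] tool [-0.0958 -0.1663  0.3126]
dish1 0.85 [ 0.5962 -0.024   0.1336] tool [-0.0037  0.0001  0.1764]
dish1 0.8 [ 0.3352 -0.1138  0.0005] tool [-0.0939 -0.2607  0.3094]
turn [ 0.     0.001 -0.002] shift [0.0734 0.0001 0.0348]
```

Emit:
move_arm(
  plan=[0, 0, 0, 0.04, 0, 0, 0.05, 0, 0, 0, 0.073, 0.0005, 0.01, 0.05, 0, 0, 0, 0.073, 0.0005, 0.03, 0.05, 0, 0, 0, 0.073, 0.0005, 0.045, 0.05, 0, 0, 0, 0.073, 0.0005, 0.055, 0.05, 0, 0, 0, 0.073, 0.0005, 0.06, 0.05, 0, 0, 0, 0.073, 0.0005, 0.06, 0.05, 0, 0, 0, 0.073, 0.0005, 0.06, 0.05],
)

```text
clock: 35.83
position: [0.5971, 0.0536, 0.2499]
ee_rot: [0.708, 0.707, 0.0, 0.0]
ft_force: [0.6, 0.3, -0.7]
grip_width: 0.687
grasp_force: 27.8
```

```bash
python3 -c "
from h import *
go(.408,.311,.155,np.pi/2)"
```

```text
turn [ 0.001  0.    -0.002] shift [ 0.2571 -0.1895 -0.0602]
```

Emit:
move_arm(
  plan=[0, 0, 0, 0, 0, 0, 0.075, 0, 0, 0, 0, 0, 0, 0.085, 0, 0, 0, 0, 0, 0, 0.085, 0, 0, 0, 0, 0, -0.05, 0.085, 0, 0, 0, 0.02, -0.06, -0.06, 0.085, 0, 0, 0, 0.04, -0.12, -0.06, 0.085, 0, 0, 0, 0.08, -0.17, -0.06, 0.085, 0, 0, 0, 0.14, -0.1895, -0.06, 0.085, 0, 0, 0, 0.2, -0.1895, -0.06, 0.085, 0, 0, 0, 0.257, -0.1895, -0.06, 0.085, 0, 0, 0, 0.257, -0.1895, -0.06, 0.085, 0, 0, 0, 0.257, -0.1895, -0.06, 0.085],
)

```text
clock: 37.33
position: [0.4076, 0.311, 0.3094]
ee_rot: [0.707, 0.707, -0.0, -0.0]
ft_force: [0.4, -0.3, -1.1]
grip_width: 0.996
grasp_force: 0.0
```

```bash
python3 look.py wrist w12.png weight timer; python3 look.py top t4.png dish1 lock_pin stick_tip
```

```text
t 37.375 pos [0.408  0.3102 0.3095] psi 1.568859448185597 j [ 0.1339  0.3112 -0.9948  1.8334  0.2856  1.1511 -0.9593] F [-0.3223 -0.1663  0.5282]
weight 0.55 [0.4044 0.3086 0.0014] [276. 199.]
timer 0.95 [0.4032 0.3846 0.0003] [274. 106.]
t 37.525 pos [0.4082 0.3098 0.3097] psi 1.5674926421737871 j [ 0.1351  0.3105 -0.9949  1.8334  0.2857  1.151  -0.9597] F [ 0.7096 -0.262  -0.3069]
dish1 0.7 [ 0.3483 -0.2073  0.0076] [342. 268.]
dish1 0.68 [ 0.4304 -0.1169  0.0009] [313. 242.]
dish1 0.56 [ 0.3356 -0.1097 -0.0017] [311. 272.]
dish1 0.53 [0.5973 0.055  0.0746] [257. 186.]
lock_pin 0.66 [0.5949 0.1514 0.0036] [229. 191.]
stick_tip 0.7 [0.532  0.3346 0.1795] [158. 201.]
stick_tip 0.52 [ 0.4532 -0.6198  0.0019] [472. 235.]
stick_tip 0.5 [0.5969 0.0528 0.072 ] [258. 186.]
```

View pics/w12.png

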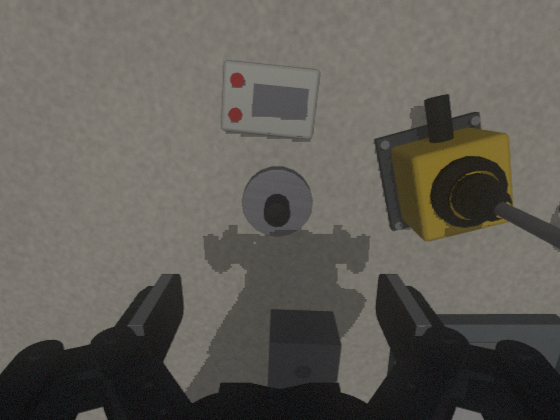

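```bash
cat > rr.py <<'E'
from h import *
p=shot("wrist"); M=T(); print(M[:3,3]); a=np.linspace(0,2*np.pi,100)
g=cv2.cvtColor(p["color"],cv2.COLOR_RGB2GRAY)
s=manip.silhouettes(p,"weight")
ys,xs=np.nonzero(s[0]["pixels"]); print(s[0]["conf"],xs.min(),xs.max(),ys.min(),ys.max())
k=(g<30); k[:150]=0;k[240:]=0;k[:,:240]=0;k[:,320:]=0; ys,xs=np.nonzero(k); print("knob",xs.min(),xs.max(),ys.min(),ys.max())
for x,y in ((.406,.310),(.406,.308)):
  for r,zs in ((.029,(0,.016)),(.01,(.016,.044))):
    P=np.array([pix(p,[x+r*np.cos(t),y+r*np.sin(t),z]) for t in a for z in zs]); print(x,y,P.min(0),P.max(0))
E
python3 rr.py
```

```text
[0.408  0.3105 0.3098]
0.76 241 311 165 235Traceback (most recent call last):
  File "rr.py", line 6, in <module>
    k=(g<30); k[:150]=0;k[240:]=0;k[:,:240]=0;k[:,320:]=0; ys,xs=np.nonzero(k); print("knob",xs.min(),xs.max(),ys.min(),ys.max())
                                                                                             ~~~~~~^^
    return umr_minimum(a, axis, None, out, keepdims, initial, where)
ValueError: zero-size array to reduction operation minimum which has no identity
```

```bash
sed -i 's/g<30/g<50/' rr.py; python3 rr.py
```

```text
[0.4078 0.3108 0.3098]
0.65 242 312 166 236
knob 263 288 194 225
0.406 0.31 [240.9748 163.1318] [312.4982 235.3183]
0.406 0.31 [262.8567 190.3351] [290.1473 226.2576]
0.406 0.308 [241.065  165.5197] [312.4251 237.5209]
0.406 0.308 [262.9012 192.7407] [290.1228 228.7669]
```

Emit:
move_arm(
  plan=[0, 0, 0, -0.001, -0.002, 0.05, 0.085, 0, 0, 0, -0.001, -0.002, 0.09, 0.085, 0, 0, 0, -0.001, -0.002, 0.11, 0.085, 0, 0, 0, -0.001, -0.002, 0.115, 0.06, 0, 0, 0, -0.001, -0.002, 0.115, 0.03, 0, 0, 0, -0.001, -0.002, 0.115, 0.01, 0, 0, 0, -0.001, -0.002, 0.115, 0.01, 0, 0, 0, -0.001, -0.002, 0.115, 0.01, 0, 0, 0, -0.001, -0.002, 0.115, 0.01, 0, 0, 0, -0.001, -0.002, 0.115, 0.01],
  squeeze=50,
)

```text
clock: 39.12
position: [0.4061, 0.3104, 0.1959]
ee_rot: [0.708, 0.707, 0.001, 0.0]
ft_force: [-0.5, -1.8, 6.6]
grip_width: 0.214
grasp_force: 48.6
```

Emit:
move_arm(
  plan=[0, 0, 0, 0, 0, -0.05, 0.01, 0, 0, 0, 0, 0, -0.1, 0.01, 0, 0, 0, 0, 0, -0.15, 0.01, 0, 0, 0, -0.06, 0.01, -0.15, 0.01, 0, 0, 0, -0.12, 0.02, -0.15, 0.01, 0, 0, 0, -0.18, 0.05, -0.15, 0.01, 0, 0, 0, -0.22, 0.1, -0.15, 0.01, 0, 0, 0, -0.27, 0.15, -0.15, 0.01, 0, 0, 0, -0.33, 0.191, -0.15, 0.01, 0, 0, 0, -0.33, 0.191, -0.15, 0.01, 0, 0, 0, -0.33, 0.191, -0.15, 0.01, 0, 0, 0, -0.33, 0.191, -0.15, 0.01],
)

```text
clock: 40.62
position: [0.5959, -0.019, 0.3448]
ee_rot: [0.707, 0.707, 0.0, -0.0]
ft_force: [0.5, -0.7, -3.1]
grip_width: 0.21
grasp_force: 50.0
```

```bash
python3 pl.py .09 p5.png
```

```text
t 40.675 [ 0.5958 -0.0187  0.345 ] w 0.21400219283955918 psi 1.571621688039698
red [281.3 108.4] [79.8 83.2] (241, 67, 81, 84) [0.5971 0.0546 0.088 ]
dish1 0.95 [ 0.3438 -0.2041  0.0001] tool [-0.1852 -0.2522  0.3449]
dish1 0.93 [0.5973 0.0517 0.0785] tool [0.0703 0.0016 0.2665]
dish1 0.8 [ 0.4289 -0.1187 -0.0007] tool [-0.0999 -0.1671  0.3456]
dish1 0.66 [ 0.3384 -0.1123  0.0012] tool [-0.0934 -0.2576  0.3438]
turn [0.    0.    0.001] shift [0.0724 0.0005 0.07  ]
```

View pics/p5.png

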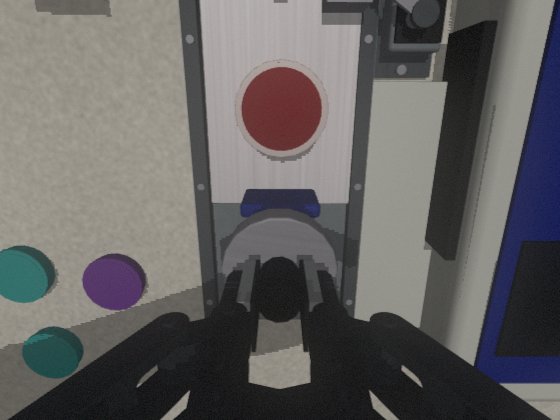

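Emit:
move_arm(
  plan=[0, 0, 0, 0.04, 0.001, 0, 0.01, 0, 0, 0, 0.0735, 0.001, 0.01, 0.01, 0, 0, 0, 0.0735, 0.001, 0.03, 0.01, 0, 0, 0, 0.0735, 0.001, 0.045, 0.01, 0, 0, 0, 0.0735, 0.001, 0.053, 0.01, 0, 0, 0, 0.0735, 0.001, 0.057, 0.01, 0, 0, 0, 0.0735, 0.001, 0.058, 0.01, 0, 0, 0, 0.0735, 0.001, 0.058, 0.01],
)

```text
clock: 41.78
position: [0.5976, 0.0533, 0.2871]
ee_rot: [0.708, 0.707, 0.0, 0.0]
ft_force: [0.2, 0.3, -2.1]
grip_width: 0.211
grasp_force: 50.0
```

Emit:
move_arm(
  plan=[0, 0, 0, 0.0008, 0, 0.0008, 0.01, 0, 0, 0, 0.0008, 0, 0.0008, 0.01, 0, 0, 0, 0.0008, 0, 0.0008, 0.03, 0, 0, 0, 0.0008, 0, 0.0008, 0.05, 0, 0, 0, 0.0008, 0, 0.0008, 0.06, 0, 0, 0, 0.0008, 0, 0.0008, 0.06, 0, 0, 0, 0.0008, 0, -0.04, 0.06, 0, 0, 0, 0.0008, 0, -0.08, 0.06, 0, 0, 0, -0.04, 0, -0.08, 0.06, 0, 0, 0, -0.075, 0, -0.08, 0.06, 0, 0, 0, -0.075, 0, -0.08, 0.06, 0, 0, 0, -0.075, 0, -0.08, 0.06],
)

```text
clock: 43.28
position: [0.5973, -0.0209, 0.3668]
ee_rot: [0.707, 0.707, 0.0, -0.0]
ft_force: [-0.0, 0.6, 0.2]
grip_width: 0.703
grasp_force: 0.0
```

```bash
cat > rr.py <<'E'
from h import *
p=shot("wrist"); save(p,"p6.png"); M=T(); print(M[:3,3]); a=np.linspace(0,2*np.pi,100)
s=manip.silhouettes(p,"weight")
for q in s[:2]:
  ys,xs=np.nonzero(q["pixels"]); print(q["conf"],xs.min(),xs.max(),ys.min(),ys.max())
for x,y in ((.597,.0545),):
  for r,zs in ((.029,(.09,.106)),(.01,(.106,.134)),(.030,(.03,.09))):
    P=np.array([pix(p,[x+r*np.cos(t),y+r*np.sin(t),z]) for t in a for z in zs]); print(x,y,P.min(0),P.max(0))
for l in ("weight","dish1","lock_pin","pad","stick_tip"):
  for r in manip.tip_of(p,l)[:2]: print(l,r["conf"],w(p,r["position"]))
t=shot("top"); save(t,"t6.png")
for l in ("weight","lock_pin","stick_tip","stick","roller","dish1","handle"):
  for r in manip.tip_of(t,l)[:3]: print("top",l,r["conf"],w(t,r["position"]))
cv2.imwrite("pics/p7.png",cv2.cvtColor(np.hstack([p["color"][0:260,120:460],cv2.resize(t["color"][140:270,150:330],(360,260),interpolation=cv2.INTER_CUBIC)]),cv2.COLOR_RGB2BGR))
E
python3 rr.py
```

```text
[ 0.5973 -0.0203  0.3668]
0.8 236 323 62 152
0.597 0.0545 [233.9827  56.6093] [323.4714 150.2654]
0.597 0.0545 [261.1358  87.8964] [296.2095 124.5387]
0.597 0.0545 [235.4586  57.6932] [322.05   148.3559]
weight 0.59 [0.5985 0.0543 0.0914]
dish1 0.61 [ 0.4293 -0.117  -0.0034]
dish1 0.59 [ 0.3459 -0.206   0.001 ]
top weight 0.84 [0.5999 0.0533 0.0895]
top lock_pin 0.64 [0.6535 0.1441 0.0481]
top lock_pin 0.58 [0.5942 0.1516 0.003 ]
top lock_pin 0.44 [0.5958 0.0534 0.0179]
top stick_tip 0.62 [0.5316 0.3343 0.1794]
top stick 0.5 [0.5923 0.052  0.02  ]
top stick 0.49 [0.5314 0.3353 0.069 ]
top roller 0.71 [ 0.4476 -0.6173  0.0034]
top roller 0.64 [0.6587 0.1418 0.0479]
top dish1 0.5 [0.596  0.0542 0.0725]
top dish1 0.41 [0.6532 0.1428 0.0444]
top handle 0.58 [ 0.5932 -0.0191  0.0659]
```

View pics/p7.png

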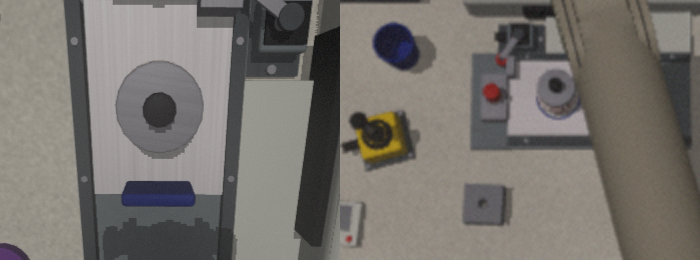

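Emit:
move_arm(
  plan=[0, 0, 0, 0.05, -0.02, 0, 0, 0, 0, 0, 0.1, -0.04, 0, 0, 0, 0, 0, 0.15, -0.06, 0, 0, 0, 0, 0, 0.2, -0.065, 0, 0, 0, 0, 0, 0.25, -0.065, 0, 0, 0, 0, 0, 0.28, -0.065, 0, 0, 0, 0, 0, 0.28, -0.065, 0, 0, 0, 0, 0, 0.28, -0.065, 0.038, 0, 0, 0, 0, 0.28, -0.065, 0.038, 0, 0, 0, 0, 0.28, -0.065, 0.038, 0],
)

```text
clock: 45.28
position: [0.5331, 0.2579, 0.3298]
ee_rot: [0.708, 0.706, 0.0, 0.0]
ft_force: [1.3, 0.1, 1.3]
grip_width: 0.004
grasp_force: 0.0
```

```bash
python3 look.py wrist p8.png stick_tip stick; python3 look.py top t7.png stick_tip stick; python3 -c "
import cv2,numpy as np
for f in ('t2','t6','t7','top0'):
    c=cv2.imread('pics/%s.png'%f).astype(int); m=((c[...,2]-c[...,1]>40)&(c[...,2]-c[...,0]>40)).astype(np.uint8)
    n,l,s,ct=cv2.connectedComponentsWithStats(m); print(f,[(int(a[0]),int(a[1]),int(k[4])) for a,k in zip(ct[1:],s[1:]) if k[4]>40])"
```

```text
t 45.325 pos [0.5331 0.2582 0.3301] psi 1.5689851694833004 j [ 0.1706  0.4567 -0.8935  1.6108  0.3709  1.2521 -0.7921] F [-0.4623 -0.6963 -0.4026]
stick_tip 0.94 [0.5321 0.3284 0.178 ] [276. 127.]
stick 0.85 [0.5328 0.3273 0.0628] [278. 114.]
t 45.475 pos [0.5329 0.2584 0.3299] psi 1.5693971027513989 j [ 0.1701  0.4569 -0.8935  1.6113  0.3712  1.2516 -0.7924] F [-0.6468  1.0541 -0.1892]
t2 [(89, 94, 247), (126, 94, 241), (87, 116, 259), (125, 116, 258), (529, 172, 1744), (258, 187, 188), (225, 185, 54)]
t6 [(88, 94, 247), (126, 94, 240), (125, 116, 257), (87, 116, 261), (529, 172, 1741), (225, 185, 52)]
t7 [(89, 94, 252), (126, 94, 245), (125, 116, 257), (87, 116, 261), (529, 172, 1746)]
top0 [(89, 94, 247), (126, 94, 240), (125, 116, 254), (87, 116, 257), (529, 172, 1738), (371, 203, 176), (347, 235, 183), (219, 240, 55), (269, 243, 184), (378, 260, 195)]
```

Emit:
move_arm(
  plan=[0, 0, 0, 0.03, 0, 0, 0, 0, 0, 0, 0.05, 0, 0, 0, 0, 0, 0, 0.065, 0, 0, 0, 0, 0, 0, 0.08, 0, 0, 0, 0, 0, 0, 0.09, 0, 0, 0, 0, 0, 0, 0.098, 0, 0, 0, 0, 0, 0, 0.098, 0, 0, 0, 0, 0, 0, 0.098, 0, 0, 0],
)

```text
clock: 46.58
position: [0.5331, 0.3556, 0.3281]
ee_rot: [0.708, 0.706, -0.001, 0.001]
ft_force: [0.4, -6.1, -3.4]
grip_width: 0.001
grasp_force: 2.9
```

```bash
python3 look.py wrist p9.png stick_tip stick; python3 look.py scene s9.png stick_tip
```

```text
t 46.625 pos [0.5331 0.3555 0.3281] psi 1.5686258183013326 j [-0.0375  0.5653 -0.8697  1.4763  0.4391  1.3053 -0.9488] F [-0.6393 -5.2709 -2.9376]
stick_tip 0.92 [0.5322 0.3777 0.1674] [277. 244.]
t 46.775 pos [0.5332 0.3554 0.3282] psi 1.568524406210421 j [-0.0374  0.5652 -0.8697  1.4764  0.4391  1.3052 -0.9487] F [-0.6481 -6.2272 -2.9713]
stick_tip 0.54 [0.5321 0.3729 0.1646] [382. 174.]
```

Emit:
move_arm(
  plan=[0, 0, 0, -0.012, 0, 0, 0, 0, 0, 0, -0.024, 0, 0, 0, 0, 0, 0, -0.036, 0, 0, 0, 0, 0, 0, -0.048, 0, 0, 0, 0, 0, 0, -0.07, 0, 0, 0, 0, 0, 0, -0.1, 0, 0, 0, 0, 0, 0, -0.12, 0, 0, 0, 0, 0, 0, -0.12, 0, -0.05, 0, 0, 0, 0, -0.12, 0, -0.05, 0, 0, 0, 0, -0.12, 0, -0.05, 0],
)

```text
clock: 48.08
position: [0.5324, 0.2364, 0.3785]
ee_rot: [0.707, 0.707, 0.0, 0.0]
ft_force: [0.4, 0.8, -1.4]
grip_width: -0.001
grasp_force: 0.0
```

```bash
python3 look.py wrist p10.png stick_tip stick; python3 look.py top t10.png stick_tip weight lock_pin roller pad handle; python3 look.py scene s10.png stick_tip weight lock_pin roller
```

```text
t 48.125 pos [0.5324 0.2363 0.378 ] psi 1.5699580008227576 j [ 0.2334  0.3947 -0.9184  1.5775  0.32    1.3295 -0.7261] F [ 0.586   0.2592 -0.0313]
stick_tip 0.63 [0.5333 0.3307 0.1796] [281.  65.]
stick 0.9 [0.5325 0.3295 0.063 ] [279.  80.]
t 48.275 pos [0.5324 0.2364 0.3778] psi 1.5700603126239268 j [ 0.233   0.3953 -0.9182  1.5772  0.3201  1.3299 -0.7262] F [ 0.4786 -0.0312  0.07  ]
weight 0.58 [0.6019 0.0541 0.0854] [258. 183.]
lock_pin 0.66 [0.5927 0.153  0.0048] [228. 191.]
roller 0.57 [0.6569 0.1421 0.0487] [230. 169.]
pad 0.82 [0.5968 0.0498 0.0296] [260. 189.]
pad 0.45 [0.5966 0.0539 0.073 ] [258. 186.]
pad 0.42 [ 0.6405  0.467  -0.001 ] [132. 178.]
handle 0.78 [ 0.5974 -0.0201  0.0617] [282. 186.]
t 48.625 pos [0.5326 0.2365 0.3786] psi 1.5699348912133306 j [ 0.233   0.3948 -0.9184  1.5761  0.3201  1.3302 -0.7262] F [ 0.1921  0.1624 -0.0811]
stick_tip 0.46 [0.5346 0.3302 0.1719] [372. 174.]
weight 0.62 [0.5994 0.0543 0.0882] [308. 217.]
lock_pin 0.42 [ 0.5958  0.1549 -0.0022] [332. 231.]
roller 0.58 [0.6545 0.1458 0.0442] [338. 231.]
```

The stick is upright again, and the pile, pin and carrier are all in place.

```bash
python3 -c "
from workcell import manip
print(manip.hand_in())"
```

```text
the job is handed in; nothing more can be done
None
```

The job is handed in: the carrier is home and pinned, four red dishes are stacked on the ring (only four were there) with the weight on top, and the wobble stick was tripped and sprang back. No verdict came back.

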